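# Pack the battery case and find the unlatched instrument case

### The job

Put every battery pack that lies on the bench into the open big grey case, then swing that case's lid over and press it down until it snaps fully shut. After that go along the three instrument cases from the robot's left to its right (green, blue, orange) and tug each lid upward by its bar handle to see whether it is latched; where the lid comes up, let it down again and press its front catch down until it snaps. Finish with all four cases fully shut and latched, and leave the other things on the bench where they are.

Things in the scene. Friction and masses are not known exactly. Their poses are not given: they have to be found in the camera images.
- kit_in (a point): Centre of the inner floor of the big steel-grey case, open on top and fixed to the bench: 160 mm front to back (x) x 300 wide (y) x 75 high, walls and floor 6 mm, so 148 x 288 inside and 69 deep. Its -x side is the front and faces the robot.
- kit_lid (a joint): Angle of the big case's grey lid, rad: 0 shut, 1.57 upright, 1.9 widest open. Hinged along the rear (+x) top rim, stiff, stays at any angle (2 to 3 N at the front edge moves it). At about 0.055 rad the lip under its front edge meets a spring catch; about 7 to 12 N down on the middle of the front edge snaps it past, to 0. 0.055 is not shut.
- kit_lid_hinge (a point): Middle of the big lid's hinge line, on the lid's underside. The frame turns with the lid: -x runs along the lid to its front edge, z is its outward normal (up when shut). The lid is a plate 300 mm wide, 172 from hinge line to front edge, 10 thick.
- pack_a: A battery pack: black block with a paper band and a grey contact rail on top, 96 mm long (its x) x 46 wide (y) x 50 high, about 0.35 kg; the upper 8 mm are the rail, 34 wide. Origin at the centre of its underside. May be absent.
- pack_b: A battery pack: black block with a paper band and a grey contact rail on top, 96 mm long (its x) x 46 wide (y) x 50 high, about 0.35 kg; the upper 8 mm are the rail, 34 wide. Origin at the centre of its underside. May be absent.
- pack_c: A battery pack: black block with a paper band and a grey contact rail on top, 96 mm long (its x) x 46 wide (y) x 50 high, about 0.35 kg; the upper 8 mm are the rail, 34 wide. Origin at the centre of its underside. May be absent.
- left_handle (a point): Middle of the steel bar handle on the lid of the green instrument case (leftmost as the robot sees it, greatest y). Fixed to the bench, 160 mm front to back (x) x 130 wide (y) x 70 high with lid; -x is its front, to the robot. The bar runs along y, 90 long, 11 thick, 30 clear below, about 106 above the bench when shut. Pinch it from above, fingers to its front and rear.
- left_lid (a joint): Angle of the green case's lid, rad: 0 shut, at most 1.3. Hinged at the rear (+x) top rim, 100 mm behind and 45 below the handle; falls shut when let go (about 2 N lifts it). Latched, it gives only about 0.03 rad (3 mm at the handle), then holds firm; unlatched it keeps rising. Either way it rests at 0.
- left_catch (a joint): Angle of the green case's rocker catch, rad: 0 snapped shut (latched), 0.32 sprung open (unlatched); it flips to one or the other (it may rarely balance at the middle, 0.16, which is unlatched too). With the lid down, about 10 N down on its pad snaps it shut. Never snap it while the lid is up: the hook would foul the case.
- left_pad (a point): Centre of the top of the green case's catch pad: black plate with a white stripe, 26 mm (x) x 44 (y), jutting forward from the lid's front edge, level and about 70 above the bench when shut; open, its front end stands about 7 higher. The point is 18 mm in front of the rocker's pivot. Press it straight down.
- mid_handle (a point): Middle of the steel bar handle on the lid of the blue instrument case (the middle one). Fixed to the bench, 160 mm front to back (x) x 130 wide (y) x 70 high with lid; -x is its front, to the robot. The bar runs along y, 90 long, 11 thick, 30 clear below, about 106 above the bench when shut. Pinch it from above, fingers to its front and rear.
- mid_lid (a joint): Angle of the blue case's lid, rad: 0 shut, at most 1.3. Hinged at the rear (+x) top rim, 100 mm behind and 45 below the handle; falls shut when let go (about 2 N lifts it). Latched, it gives only about 0.03 rad (3 mm at the handle), then holds firm; unlatched it keeps rising. Either way it rests at 0.
- mid_catch (a joint): Angle of the blue case's rocker catch, rad: 0 snapped shut (latched), 0.32 sprung open (unlatched); it flips to one or the other (it may rarely balance at the middle, 0.16, which is unlatched too). With the lid down, about 10 N down on its pad snaps it shut. Never snap it while the lid is up: the hook would foul the case.
- mid_pad (a point): Centre of the top of the blue case's catch pad: black plate with a white stripe, 26 mm (x) x 44 (y), jutting forward from the lid's front edge, level and about 70 above the bench when shut; open, its front end stands about 7 higher. The point is 18 mm in front of the rocker's pivot. Press it straight down.
- right_handle (a point): Middle of the steel bar handle on the lid of the orange instrument case (the right-hand one, least y, next to the big grey case). Fixed to the bench, 160 mm front to back (x) x 130 wide (y) x 70 high with lid; -x is its front, to the robot. The bar runs along y, 90 long, 11 thick, 30 clear below, about 106 above the bench when shut. Pinch it from above, fingers to its front and rear.
- right_lid (a joint): Angle of the orange case's lid, rad: 0 shut, at most 1.3. Hinged at the rear (+x) top rim, 100 mm behind and 45 below the handle; falls shut when let go (about 2 N lifts it). Latched, it gives only about 0.03 rad (3 mm at the handle), then holds firm; unlatched it keeps rising. Either way it rests at 0.
- right_catch (a joint): Angle of the orange case's rocker catch, rad: 0 snapped shut (latched), 0.32 sprung open (unlatched); it flips to one or the other (it may rarely balance at the middle, 0.16, which is unlatched too). With the lid down, about 10 N down on its pad snaps it shut. Never snap it while the lid is up: the hook would foul the case.
- right_pad (a point): Centre of the top of the orange case's catch pad: black plate with a white stripe, 26 mm (x) x 44 (y), jutting forward from the lid's front edge, level and about 70 above the bench when shut; open, its front end stands about 7 higher. The point is 18 mm in front of the rocker's pivot. Press it straight down.
- oil: Bystander: upright steel can with a green band, 56 mm across, 150 high; origin under its centre.
- mug: Bystander: white mug, 80 mm across, 90 high, its handle at its +y side; origin under its centre.
- driver: Bystander: screwdriver lying on the bench.
- bearing: Bystander: steel bearing hub, 64 mm across, 30 high; origin under its centre.
- pulley: Bystander: aluminium ring pulley, 70 mm across, 22 high; origin under its centre.

How it is judged (in metres and radians):
On the way, in this order (a step that is already met when the one before it is completed fails the run):
1. every battery pack is in the big case and its lid is snapped shut (z of pack_a in the frame of kit_in between -0.01 and 0.03 m and x of pack_a in the frame of kit_in between -0.075 and 0.075 m and y of pack_a in the frame of kit_in between -0.145 and 0.145 m and z of pack_b in the frame of kit_in between -0.01 and 0.03 m and x of pack_b in the frame of kit_in between -0.075 and 0.075 m and y of pack_b in the frame of kit_in between -0.145 and 0.145 m and z of pack_c in the frame of kit_in between -0.01 and 0.03 m and x of pack_c in the frame of kit_in between -0.075 and 0.075 m and y of pack_c in the frame of kit_in between -0.145 and 0.145 m and value of joint kit_lid below 0.02 rad), for 0.2 s.
2. the green case's lid is tugged upward (value of joint left_lid above 0.01 rad), for 0.2 s.
3. the blue case's lid is tugged upward (value of joint mid_lid above 0.01 rad), for 0.2 s.
4. the orange case's lid is tugged upward (value of joint right_lid above 0.01 rad), for 0.2 s.
At the end, for the whole second after the job is handed in: Every pack lies on the floor of the big case inside its walls; the big lid is within 0.02 rad of shut; each instrument case's lid is within 0.012 rad and its catch within 0.06 rad of shut (all of step 1 and value of joint each of left_lid, mid_lid, right_lid below 0.012 rad and value of joint each of left_catch, mid_catch, right_catch below 0.06 rad); the robot touches nothing.
It fails at once if the oil is moved more than 50 mm (distance of oil from where it was at the start of the episode above 0.05 m).
It fails at once if the mug is moved more than 50 mm (distance of mug from where it was at the start of the episode above 0.05 m).
It fails at once if the driver is moved more than 50 mm (distance of driver from where it was at the start of the episode above 0.05 m).
It fails at once if the bearing is moved more than 50 mm (distance of bearing from where it was at the start of the episode above 0.05 m).
It fails at once if the pulley is moved more than 50 mm (distance of pulley from where it was at the start of the episode above 0.05 m).
Of pack_a, pack_b, pack_c only 2 to 3 are there at a start; the rules pass over those that are not, and their reading is None.
At some moment in a run one of pack_a, pack_b, pack_c may be knocked a few centimetres aside while the robot is not near it.
Once in a run the grip may slacken for a moment while it holds something.
It also fails if it takes over 210 s, if anything falls off the work surface, if the arm or the gripper's body presses on something with over 40 N, if the wrist force passes 120 N, or if a joint passes its speed limit or range.

### The arm

A 6-joint arm with a two-finger parallel gripper is mounted at the origin on the work surface. World frame = base frame: x ahead of the robot, y to its left, z up, the work surface at z = 0. Lengths are in mm, angles in degrees, forces in N, time in s.
With the tool pointing down it reaches from about 300 to 850 mm from the base axis. Payload 4.2 kg.
Tool frame: the origin (TCP) lies at the very end of the fingers, on their centre line; the grasp point (between the pads) lies 19 mm behind it; z points along the fingers, y is the direction in which the jaws open and shut (so a half turn about z gives the same grasp; the last joint's range is limited). The gripper opens to 91 mm and grips with 3 to 60 N. Pads are 32 mm wide; open, the fingers measure 118 mm over their backs; the gripper's body (76 mm by 178 mm) begins 60 mm behind the grasp point.
Start: joints at [-1.146, 18.312, 89.639, -0, 72.044, -1.146], TCP at [575.019, 0, 175.476] pointing down, gripper open.
Joint ranges: [-177.97, 177.97], [-48.28, 115.42], [12.27, 149.76], [-77.06, 257.06], [2.81, 150.46], [-146.56, 146.56]. Speed limits (degrees/s): [147.25, 147.25, 180, 180, 180, 180].

### API

Orientations are given as [roll, pitch, yaw] about the fixed x, y, z axes, in that order (R = Rz(yaw) Ry(pitch) Rx(roll)).
In Python, from workcell import telemetry, grab_frame, job gives the robot as it stands.
- The arm moves only by the tool drive_tool, never from a script. Its argument "moves" is a list of rows, each an object of numbers: "claw": the closure, from -1 (fully open) to 1 (shut); "dx", "dy", "dz": the shift along the tool's x, y, z in units of 20 mm (1.0 is 20 mm); "yaw": the turn about the tool's z in units of 0.15 rad (1.0 is 0.15 rad). In form: [{"claw": .., "dx": .., "dy": .., "dz": .., "yaw": ..}, ...]. A call has 1 to 5 rows; each row shifts and turns the pose as measured when the row begins, along the tool's axes as they then stand; what a row does not reach is not made up. A row lasts 1/8 s, in which the tool goes at most 62.5 mm and 10.7 degrees, less where a joint would pass 70% of its speed; a pose out of reach is approached as far as the arm can. A call with a number of a shift or a turn outside -1 to 1 is refused whole. A call with a gripper value outside its range is refused whole. The fingers move at their own pace and stop on an object; "grip_force" is the grip in N (left out, the last holds). Time passes only in rows, so rows that do not move let the fingers close. It gives the time, the measured TCP pose, the force and the opening at its end, in the units of the state.
- telemetry.state(): the state, without advancing time (a new reading comes with each control period).
- grab_frame(name): name is "scene" or "side" or "wrist"; returns a dict with "color" (480x640x3 uint8, blue, green, red), "vertical_fov" (degrees; the focal length in pixels is half the picture's height over the tangent of half this angle, whatever the lens; pixels are square), "cx", "cy" (the principal point, pixels), "dist" ([k1, k2, p1, p2, k3] as OpenCV has them; the pictures are not rectified), "pose" (4x4, takes a point from camera to world coordinates). Camera axes: x right, y down, z forward; pixel columns grow to the right and rows downward; lengths in mm; the calibration is good to about 2 mm. A picture is of the moment at which its call begins. There is no depth.
- job.job_done(): hands the job in, once; it reports no verdict.
The state is a dict: "time_s": time; "qpos": joint angles; "qvel": joint speeds; "effort": joint torques, N m; "ee_pos": TCP position; "ee_rot": TCP orientation; "force": force on the tool from outside, world axes, zero at the start; "torque": the same for the moment, N m; "gripper_width": finger opening in mm.
Only numpy, scipy, OpenCV 4.12 (cv2) and the standard library are available. Lean on these libraries where they do the work, as an engineer would, in place of code of your own. Each camera call takes 0.05 s, during which the arm holds its last target.

## Working session

There is one attempt and no reset: what is moved stays moved. The work goes in short steps, Python scripts to look and compute and a tool call to move; the robot and the scene stay as the last step left them, time stands still between calls to the robot, and variables do not carry over. Pictures are saved under pics/ and viewed, and the job is handed in when it is done.

Besides the shell and the picture viewer there is one more tool, called after "Call:" by a JSON object that holds its "fn" and its "kwargs". drive_tool: Moves the arm, as the interface text tells. Its arguments: {"type":"object","properties":{"moves":{"type":"array"},"grip_force":{"type":"number"}},"required":["moves"]}

```bash
mkdir -p pics; ls
cat > h.py <<'E'
import cv2,numpy as np,sys
from workcell import telemetry,grab_frame,job
def snap(name,fn):
    f=grab_frame(name); cv2.imwrite('pics/'+fn+'.png',f['color'])
    import pickle; pickle.dump(f,open('pics/'+fn+'.pkl','wb')); return f
def load(fn):
    import pickle; return pickle.load(open('pics/'+fn+'.pkl','rb'))
def K(f):
    h=f['color'].shape[0]; fl=h/2/np.tan(np.radians(f['vertical_fov'])/2)
    return np.array([[fl,0,f['cx']],[0,fl,f['cy']],[0,0,1.]])
def pt(f,uv,z):
    u=cv2.undistortPoints(np.array([[uv]],float),K(f),np.array(f['dist'],float))[0,0]
    P=np.array(f['pose']); d=P[:3,:3]@np.array([u[0],u[1],1]); o=P[:3,3]
    return o+d*(z-o[2])/d[2]
def proj(f,X):
    P=np.linalg.inv(np.array(f['pose'])); r,_=cv2.Rodrigues(P[:3,:3])
    return cv2.projectPoints(np.array(X,float).reshape(-1,1,3),r,P[:3,3],K(f),np.array(f['dist'],float))[0].reshape(-1,2)
def crop(fn,x0,y0,x1,y1,s,out):
    im=cv2.imread('pics/'+fn+'.png')[y0:y1,x0:x1]; cv2.imwrite('pics/'+out+'.png',cv2.resize(im,None,fx=s,fy=s,interpolation=cv2.INTER_CUBIC))
def st():
    s=telemetry.state(); print('t',s['time_s'],'p',np.round(s['ee_pos'],1),'r',np.round(s['ee_rot'],1),'F',np.round(s['force'],1),'w',s['gripper_width'],'q',np.round(s['qpos'],1))
E
python3 - <<'E'
from h import *
st()
for n in('scene','side','wrist'):
    f=snap(n,n+'0'); print(n,np.round(f['pose'],3).tolist(),f['vertical_fov'])
E
```

```text
pics
t 0.0 p [574.5   0.  174.6] r [-179.9   -0.    90. ] F [-0.1  0.3  0.2] w 91.28223055531778 q [-1.1 18.4 89.7 -0.  72.  -1.1]
scene [[-0.576, 0.689, -0.44, 1168.621], [0.817, 0.475, -0.326, 478.675], [-0.016, -0.547, -0.837, 1320.674], [0.0, 0.0, 0.0, 1.0]] 46.714391865395555
side [[0.987, -0.126, 0.095, 413.534], [-0.158, -0.762, 0.629, -750.877], [-0.006, -0.636, -0.772, 1022.647], [0.0, 0.0, 0.0, 1.0]] 56.758955838751035
wrist [[1.0, -0.0, -0.002, 575.238], [-0.001, -0.96, -0.279, 79.418], [-0.002, 0.279, -0.96, 383.295], [0.0, 0.0, 0.0, 1.0]] 67.97087642281207
```

View pics/scene0.png

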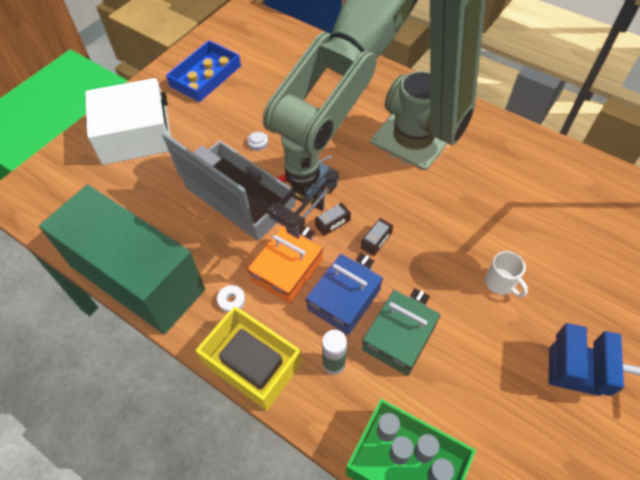

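View pics/side0.png

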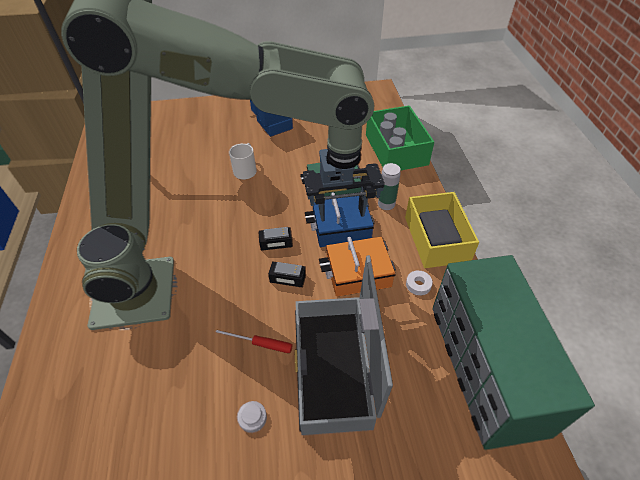

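View pics/wrist0.png

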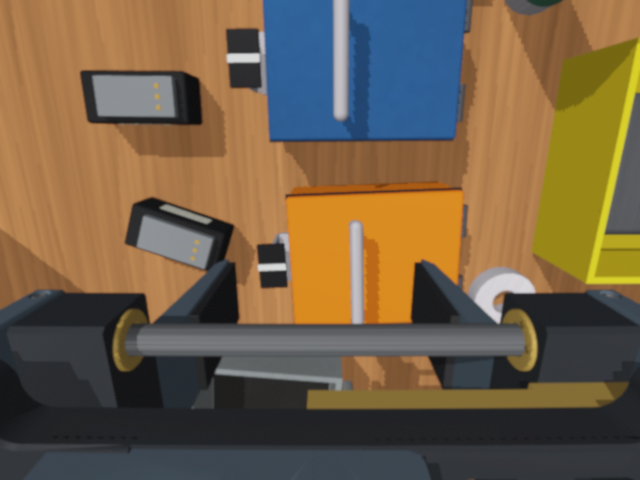

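Run:
```python
from h import *
crop('wrist0',60,40,380,300,2.5,'c1')
crop('side0',210,200,440,440,3,'c2')
crop('scene0',150,110,420,340,3,'c3')
```

```text
(no output)
```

View pics/c1.png

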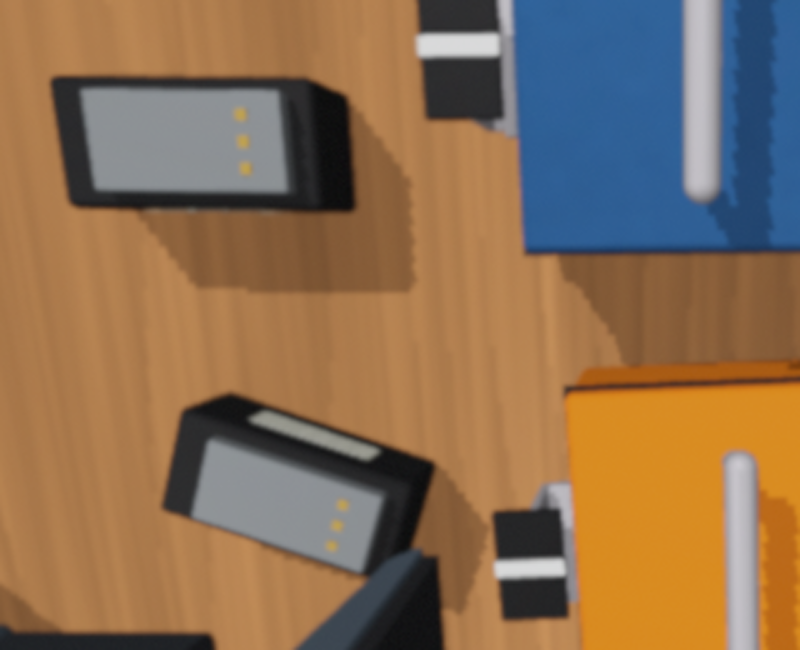

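View pics/c2.png

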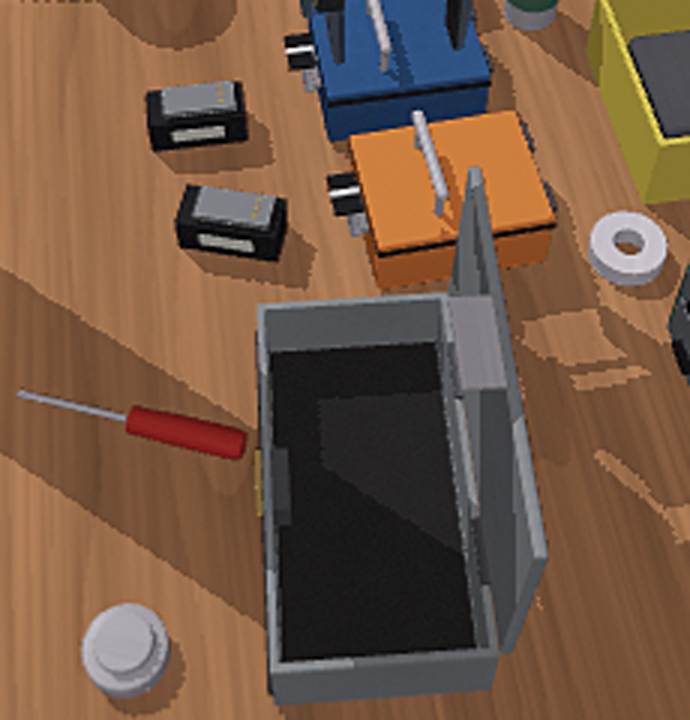

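View pics/c3.png

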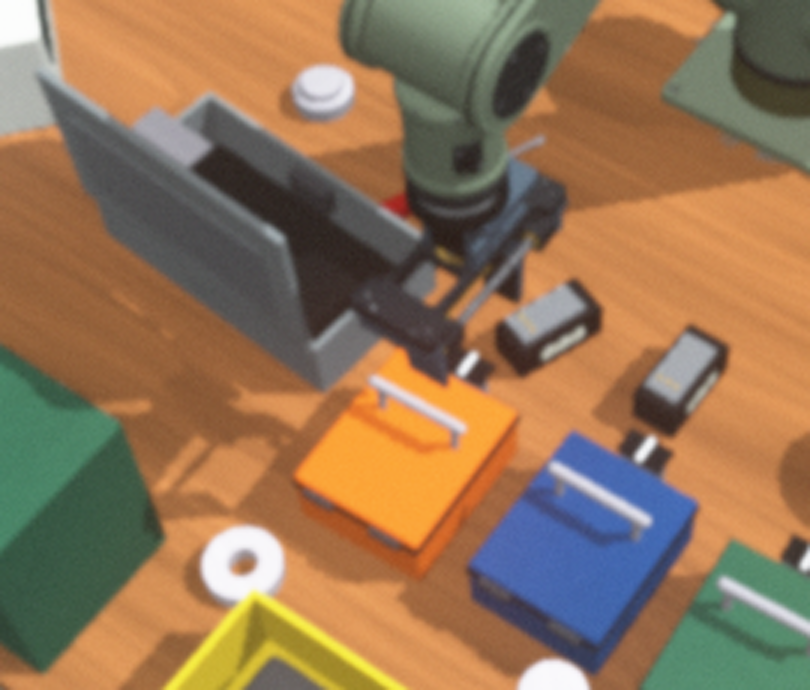

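Run:
```python
from h import *
w=load('wrist0'); s=load('side0'); sc=load('scene0')
def c(f,l,sc_,o,z): 
    return np.array([pt(f,(u/sc_+o[0],v/sc_+o[1]),z)[:2] for u,v in l])
for l in ([(80,89),(280,90),(290,193),(94,191)],[(209,437),(386,491),(367,574),(191,517)]):
    P=c(w,l,2.5,(60,40),50); print(np.round(P,1).tolist(),P.mean(0)); d=P[1]-P[0]+P[2]-P[3]; print(np.linalg.norm(d)/2,np.degrees(np.arctan2(d[1],d[0])))
# same from side view
for l in ([(170,88),(236,82),(242,112),(162,116)],[(200,188),(276,195),(275,226),(192,221)]):
    P=c(s,l,3,(210,200),50); print('side',P.mean(0))
print('kit corners side',np.round(c(s,[(260,306),(444,296),(495,658),(272,662)],3,(210,200),75),1).tolist())
print('kit inner floor',np.round(c(s,[(270,353),(440,343),(475,648),(280,660)],3,(210,200),6),1).tolist())
# handles at z 106 from wrist; pads z70
print('blue handle end',pt(w,(341,114),106)); print('blue pad', c(w,[(459,58)],2.5,(60,40),70))
print('orange pad', c(w,[(531,565)],2.5,(60,40),70),'handle +y end',pt(w,(356,224),106))
print('driver',np.round(c(s,[(20,393),(130,415),(243,445)],3,(210,200),10),0).tolist())
print('bearing',c(s,[(127,635)],3,(210,200),30))
print('lid ends at z', [np.round(pt(s,(475/3+210,170/3+200),z)) for z in (200,220,245)])
```

```text
[[372.1, 128.7], [442.3, 127.7], [442.0, 93.6], [371.3, 94.8]] [406.94412957 111.21496004]
70.49229162993959 -0.8646311461026891
[[400.4, 4.5], [467.0, -17.2], [456.3, -51.9], [388.5, -27.9]] [428.0440928 -23.1464645]
70.98176746333344 -18.788967688263547
side [411.93789741 104.69163877]
side [429.36853572 -29.23564337]
kit corners side [[437.8, -152.4], [590.9, -167.5], [564.3, -462.9], [411.0, -440.9]]
kit inner floor [[442.3, -157.8], [590.3, -171.9], [562.2, -432.4], [416.9, -417.8]]
blue handle end [586.94459215  93.13690276 106.        ]
blue pad [[509.46057461 134.05726201]]
orange pad [[525.62151368 -40.39408429]] handle +y end [599.97554387   9.34999934 106.        ]
driver [[228.0, -164.0], [319.0, -200.0], [409.0, -242.0]]
bearing [[ 307.90796845 -389.81593526]]
lid ends at z [array([ 616., -135.,  200.]), array([ 611., -150.,  220.]), array([ 604., -169.,  245.])]
```

Call:
{"fn": "drive_tool", "kwargs": {"moves": [{"claw":-1,"dy":-1,"yaw":-1},{"claw":-1,"dy":-1,"yaw":-1},{"claw":-1,"yaw":-1},{"claw":-1,"yaw":-1},{"claw":-1,"yaw":-1}], "grip_force": 25}}

```text
validation failed for argument at $.mo...
```

Call:
{"fn": "drive_tool", "kwargs": {"moves": [{"claw":-1,"yaw":-1},{"claw":-1,"yaw":-1},{"claw":-1,"yaw":-1},{"claw":-1,"yaw":-1},{"claw":-1,"yaw":-1}]}}

```text
validation failed for argument at $.mo...
```

Call:
{"fn": "drive_tool", "kwargs": {"moves": [{"claw":-1,"dx":0,"dy":-1,"dz":0,"yaw":-1},{"claw":-1,"dx":0,"dy":-1,"dz":0,"yaw":-1},{"claw":-1,"dx":0,"dy":0,"dz":0,"yaw":-1},{"claw":-1,"dx":0,"dy":0,"dz":0,"yaw":-1},{"claw":-1,"dx":0,"dy":0,"dz":0,"yaw":-1}], "grip_force": 25}}

```text
time_s: 0.78
ee_pos: [532.1, -3.1, 173.1]
ee_rot: [-179.8, -0.2, 134.4]
force: [0.3, 0.8, -0.6]
gripper_width: 91.2
```

Call:
{"fn": "drive_tool", "kwargs": {"moves": [{"claw":-1,"dx":0,"dy":0,"dz":0,"yaw":-1},{"claw":-1,"dx":0,"dy":0,"dz":0,"yaw":-1},{"claw":-1,"dx":0,"dy":0,"dz":0,"yaw":-1},{"claw":-1,"dx":0,"dy":0,"dz":0,"yaw":-1},{"claw":-1,"dx":0,"dy":0,"dz":0,"yaw":-1}]}}

```text
time_s: 1.4
ee_pos: [530.7, -3.1, 171.5]
ee_rot: [180.0, -0.5, 178.8]
force: [0.5, -0.3, 0.2]
gripper_width: 91.2
```

Call:
{"fn": "drive_tool", "kwargs": {"moves": [{"claw":-1,"dx":1,"dy":1,"dz":0,"yaw":0},{"claw":-1,"dx":1,"dy":1,"dz":0,"yaw":0},{"claw":-1,"dx":1,"dy":1,"dz":0,"yaw":0},{"claw":-1,"dx":1,"dy":1,"dz":0,"yaw":0},{"claw":-1,"dx":1,"dy":1,"dz":0,"yaw":0}]}}

```text
time_s: 2.02
ee_pos: [430.2, 100.5, 170.7]
ee_rot: [-180.0, -0.7, 178.7]
force: [0.5, 0.1, 0.6]
gripper_width: 90.9
```

Run:
```python
from h import *
snap('wrist','w1'); st()
```

```text
t 2.075 p [427.3 102.3 170.6] r [179.9  -0.8 178.7] F [-2.9  1.5  0.7] w 91.30095827320446 q [ 11.7   6.7 105.9   0.3  68.2 -77.1]
```

View pics/w1.png

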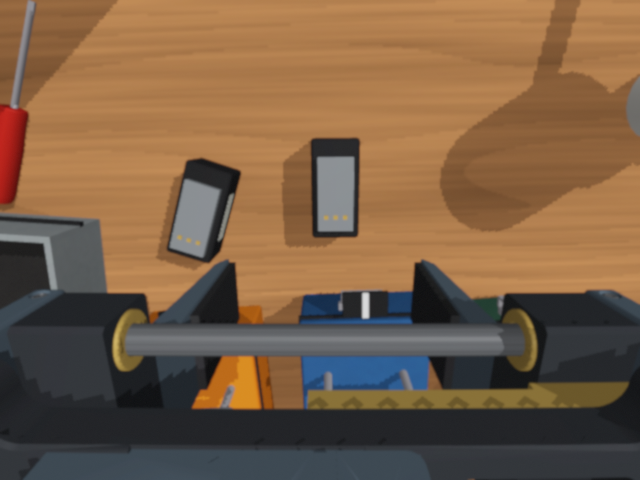

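Run:
```python
from h import *
w=load('w1')
for l in ([(317,156),(354,156),(356,222),(318,222)],[(187,180),(220,188),(204,246),(172,238)]):
    P=np.array([pt(w,q,50)[:2] for q in l]); d=P[2]-P[1]+P[3]-P[0]
    print(np.round(P,1).tolist(),P.mean(0),np.linalg.norm(d)/2,np.degrees(np.arctan2(d[1],d[0])))
```

```text
[[369.8, 95.6], [370.6, 129.1], [432.1, 130.9], [431.3, 94.7]] [400.97554876 112.60005383] 61.46102572789758 0.42271242253513536
[[388.5, -25.2], [396.6, 4.7], [452.5, -16.7], [443.7, -46.8]] [420.30290966 -21.00491779] 59.54544292660962 -21.16213330475607
```

Run:
```python
from h import *
w=load('w1')
for v in (138,156,222,236): print(v,pt(w,(336,v),42),pt(w,(336,v),50))
w=load('wrist0')
# pack1 ends in wrist0
for u,v in ((60+52/2.5,40+140/2.5),(60+312/2.5,40+140/2.5)): print(pt(w,(u,v),42))
s=load('side0')
for u,v in ((147,118),(246,110)): print('side mid top edge ends',pt(s,(210+u/3,200+v/3),42))
snap('wrist','w2')
```

```text
138 [354.51624202 113.3285575   42.        ] [354.49765952 113.07064077  50.        ]
156 [370.66042151 113.07611524  42.        ] [370.25994863 112.82417003  50.        ]
222 [433.57140139 112.10088278  42.        ] [431.68277002 111.87200668  50.        ]
236 [447.73766801 111.88300687  42.        ] [445.51393376 111.65928462  50.        ]
[353.96546375 112.88669959  42.        ]
[448.84620319 112.12305211  42.        ]
side mid top edge ends [356.83801647  96.74354007  42.        ]
side mid top edge ends [452.15882566  91.27138921  42.        ]
```

Call:
{"fn": "drive_tool", "kwargs": {"moves": [{"claw":-1,"dx":1,"dy":0.4,"dz":0.8,"yaw":0},{"claw":-1,"dx":0.2,"dy":0,"dz":1,"yaw":0},{"claw":-1,"dx":0,"dy":0,"dz":1,"yaw":0},{"claw":-1,"dx":0,"dy":0,"dz":1,"yaw":0},{"claw":-1,"dx":0,"dy":0,"dz":1,"yaw":0}]}}

```text
time_s: 2.75
ee_pos: [408.6, 108.1, 73.9]
ee_rot: [-180.0, -0.3, 178.9]
force: [0.6, -0.1, 0.4]
gripper_width: 91.5
```

Run:
```python
from h import *
snap('wrist','w3'); st()
```

```text
t 2.8 p [406.7 107.6  71.6] r [-179.9   -0.5  178.9] F [-1.2 -0.6 -2.5] w 91.27049866938329 q [ 1.320e+01  1.080e+01  1.171e+02  1.000e-01  5.270e+01 -7.570e+01]
```

View pics/w3.png

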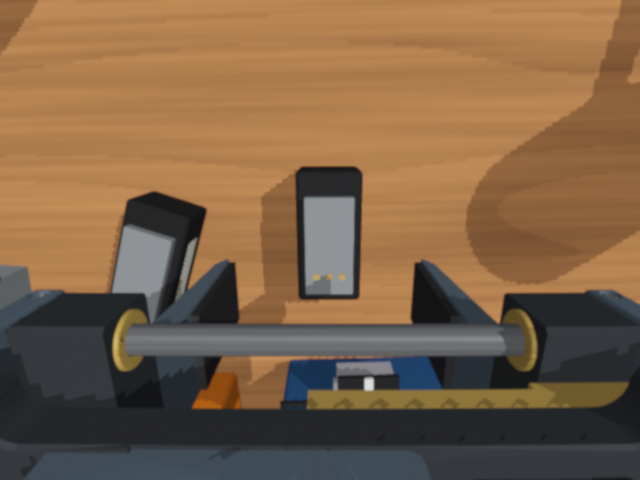

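Run:
```python
from h import *
w=load('w3')
for v in (185,298): print(v,pt(w,(330,v),42))
print(proj(w,[[405,107.6,20],[405,107.6,0]]))
```

```text
185 [363.57328819 113.08397366  42.        ]
298 [447.14988727 111.74459813  42.        ]
[[323.26910915 235.27567594]
 [323.32912886 228.64914383]]
```

Call:
{"fn": "drive_tool", "kwargs": {"moves": [{"claw":-1,"dx":0.25,"dy":0.25,"dz":1,"yaw":0},{"claw":-1,"dx":0,"dy":0,"dz":1,"yaw":0},{"claw":-1,"dx":0,"dy":0,"dz":1,"yaw":0},{"claw":1,"dx":0,"dy":0,"dz":0,"yaw":0},{"claw":1,"dx":0,"dy":0,"dz":0,"yaw":0}]}}

```text
time_s: 3.42
ee_pos: [405.4, 111.2, 11.4]
ee_rot: [-179.9, -0.4, 178.8]
force: [0.5, 0.5, 0.1]
gripper_width: 74.3
```

Call:
{"fn": "drive_tool", "kwargs": {"moves": [{"claw":1,"dx":0,"dy":0,"dz":0,"yaw":0},{"claw":1,"dx":0,"dy":0,"dz":0,"yaw":0},{"claw":1,"dx":0,"dy":0,"dz":0,"yaw":0}], "grip_force": 30}}

```text
time_s: 3.8
ee_pos: [407.1, 111.3, 13.2]
ee_rot: [-179.9, -0.1, 178.8]
force: [0.5, 0.6, -0.2]
gripper_width: 44.0
```

Call:
{"fn": "drive_tool", "kwargs": {"moves": [{"claw":1,"dx":0,"dy":0,"dz":-1,"yaw":0},{"claw":1,"dx":0,"dy":0,"dz":-1,"yaw":0},{"claw":1,"dx":0,"dy":0,"dz":-1,"yaw":0},{"claw":1,"dx":0,"dy":0,"dz":-1,"yaw":0},{"claw":1,"dx":0,"dy":0,"dz":-1,"yaw":0}]}}

```text
time_s: 4.42
ee_pos: [405.8, 111.3, 115.6]
ee_rot: [-179.9, -0.3, 178.9]
force: [0.4, 0.0, 0.6]
gripper_width: 0.4
```

Call:
{"fn": "drive_tool", "kwargs": {"moves": [{"claw":1,"dx":0,"dy":-1,"dz":-1,"yaw":0},{"claw":1,"dx":0,"dy":-1,"dz":0,"yaw":0},{"claw":1,"dx":0,"dy":-1,"dz":0,"yaw":0},{"claw":1,"dx":0,"dy":-1,"dz":0,"yaw":0},{"claw":1,"dx":0,"dy":-1,"dz":0,"yaw":0}]}}

```text
time_s: 5.05
ee_pos: [405.1, 9.9, 139.3]
ee_rot: [-179.9, 0.1, 179.1]
force: [-0.5, -0.9, -0.1]
gripper_width: 0.4
```

Call:
{"fn": "drive_tool", "kwargs": {"moves": [{"claw":1,"dx":0,"dy":-1,"dz":0,"yaw":0},{"claw":1,"dx":0,"dy":-1,"dz":0,"yaw":0},{"claw":1,"dx":0,"dy":-1,"dz":0,"yaw":0},{"claw":1,"dx":0,"dy":-1,"dz":0,"yaw":0},{"claw":1,"dx":0,"dy":-1,"dz":0,"yaw":0}]}}

```text
time_s: 5.68
ee_pos: [402.7, -93.2, 140.2]
ee_rot: [-179.9, 0.1, 179.1]
force: [-0.2, -0.5, -0.3]
gripper_width: 0.4
```

Call:
{"fn": "drive_tool", "kwargs": {"moves": [{"claw":1,"dx":0,"dy":-1,"dz":0,"yaw":0},{"claw":1,"dx":0,"dy":-1,"dz":0,"yaw":0},{"claw":1,"dx":0,"dy":-1,"dz":0,"yaw":0},{"claw":1,"dx":0,"dy":-1,"dz":0,"yaw":0},{"claw":1,"dx":0,"dy":-1,"dz":0,"yaw":0}]}}

```text
time_s: 6.3
ee_pos: [400.3, -196.2, 141.0]
ee_rot: [-179.9, 0.2, 179.1]
force: [0.2, -0.2, -1.0]
gripper_width: 0.6
```

Run:
```python
from h import *
snap('wrist','w4'); st(); snap('side','s4')
```

```text
t 6.35 p [ 400.7 -198.4  141.1] r [-179.8    0.2  179.1] F [ 1.3 -2.2  0.7] w 0.18074847487425308 q [-2.770e+01  8.200e+00  1.086e+02 -1.000e-01  6.290e+01 -1.168e+02]
```

View pics/w4.png

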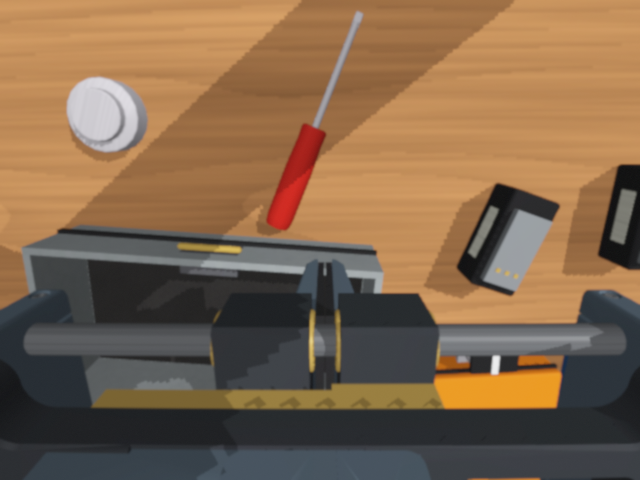

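View pics/s4.png

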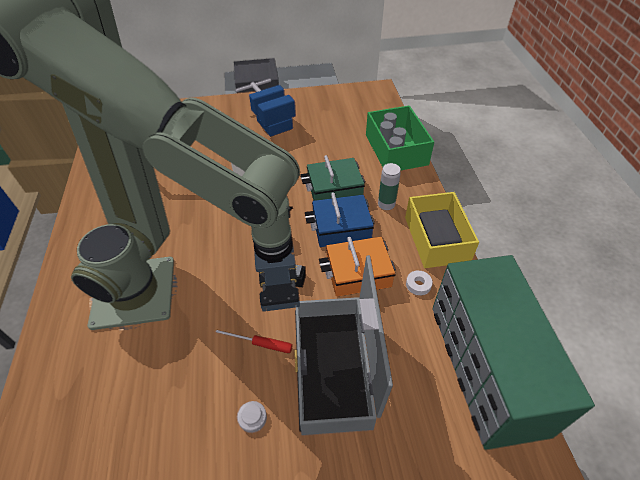

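Run:
```python
from h import *
crop('w4',10,210,410,410,2,'c4')
crop('w4',440,150,640,310,4,'c5')
```

```text
(no output)
```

View pics/c4.png

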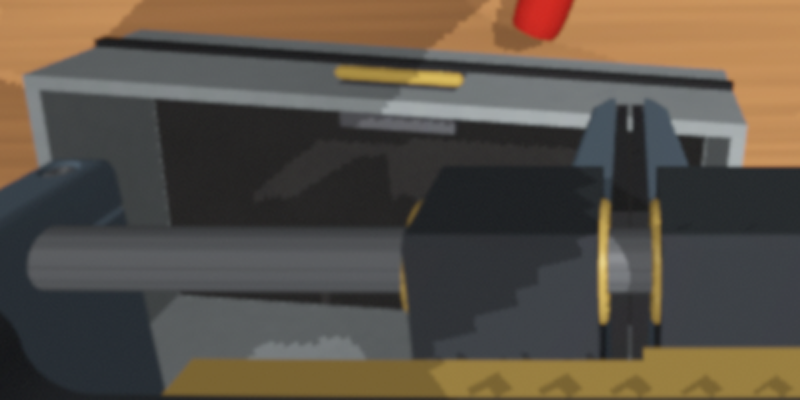

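View pics/c5.png

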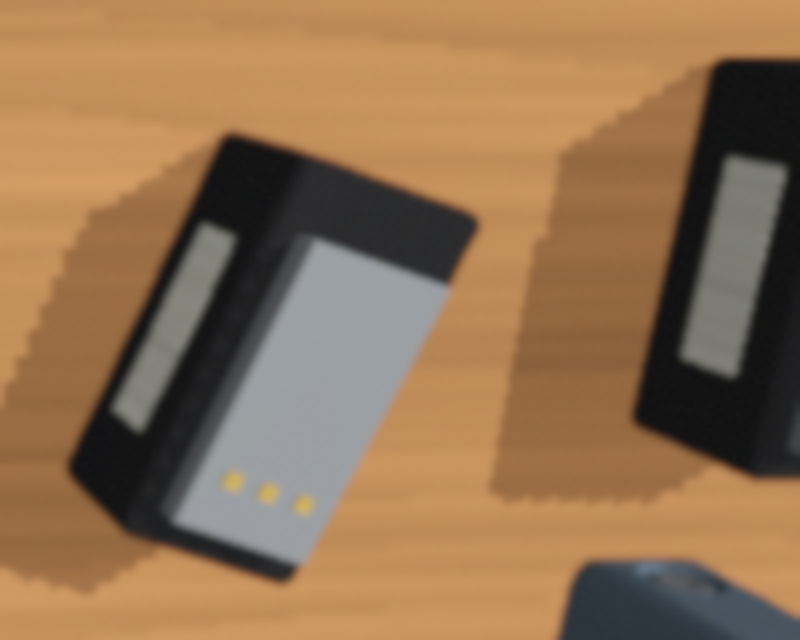

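Run:
```python
from h import *
w=load('w4')
P=np.array([pt(w,(u/4+440,v/4+150),42)[:2] for u,v in [(305,160),(478,218),(290,580),(130,530)]])
print(P.round(1).tolist(),P.mean(0),np.linalg.norm(P[0]-P[3]),np.linalg.norm(P[0]-P[1])); d=P[3]-P[0]+P[2]-P[1]; print(np.degrees(np.arctan2(d[1],d[0])))
a,b=[pt(w,(u/2+10,v/2+210),75)[:2] for u,v in [(28,76),(745,124)]]
print(a,b,np.linalg.norm(b-a)); y=(b-a)/np.linalg.norm(b-a); x=np.array([y[1],-y[0]]); print(np.degrees(np.arctan2(x[1],x[0])),(a+b)/2+80*x)
```

```text
[[371.9, -28.5], [385.3, 11.9], [472.3, -18.3], [458.6, -58.0]] [422.0043637  -23.22248006] 91.65528584135807 42.51899465074309
-18.942720085187208
[ 407.53964828 -443.024561  ] [ 433.07535242 -148.44837146] 295.68091522409253
-4.954370946403341 [ 500.00860363 -302.6454557 ]
```

Call:
{"fn": "drive_tool", "kwargs": {"moves": [{"claw":-1,"dx":-0.2,"dy":1,"dz":0,"yaw":0},{"claw":-1,"dx":-0.2,"dy":1,"dz":0,"yaw":0},{"claw":-1,"dx":-0.2,"dy":1,"dz":0,"yaw":0},{"claw":-1,"dx":-0.2,"dy":1,"dz":0,"yaw":0},{"claw":-1,"dx":-0.2,"dy":1,"dz":0,"yaw":0}]}}

```text
time_s: 7.02
ee_pos: [421.5, -92.2, 141.0]
ee_rot: [180.0, 0.2, 178.8]
force: [-0.3, -0.3, -0.4]
gripper_width: 47.7
```

Call:
{"fn": "drive_tool", "kwargs": {"moves": [{"claw":-1,"dx":0,"dy":1,"dz":0,"yaw":0},{"claw":-1,"dx":0,"dy":1,"dz":0,"yaw":0},{"claw":-1,"dx":0,"dy":1,"dz":0,"yaw":0},{"claw":-1,"dx":0,"dy":0.5,"dz":0,"yaw":1},{"claw":-1,"dx":0,"dy":0,"dz":0,"yaw":1}]}}

```text
time_s: 7.65
ee_pos: [420.7, -14.6, 141.4]
ee_rot: [179.8, 0.0, 161.3]
force: [0.1, -0.9, 0.4]
gripper_width: 91.0
```

Run:
```python
from h import *
snap('wrist','w5'); st(); crop('w5',100,60,540,340,1.8,'c6')
```

```text
t 7.7 p [420.6 -14.7 141.4] r [179.8   0.  161.1] F [ 0.4 -0.5  0.5] w 91.40772056412193 q [ -3.7   5.9 111.4   0.2  62.6 -75. ]
```

View pics/c6.png

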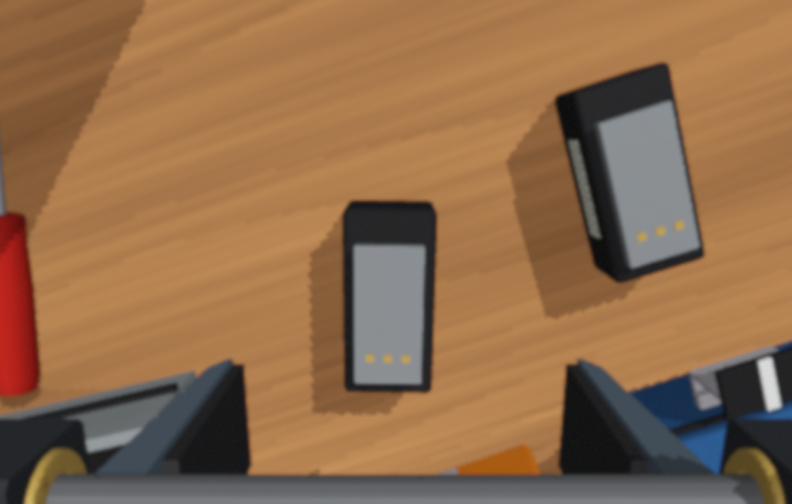

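Run:
```python
from h import *
w=load('w5')
P=np.array([pt(w,(u/1.8+100,v/1.8+60),42)[:2] for u,v in [(347,213),(435,213),(430,389),(346,389)]]);print(P.round(1).tolist(),P.mean(0))
p=np.array([420.6,-14.7]);y=np.radians(161.1);tx=np.array([np.cos(y),np.sin(y)]);ty=np.array([-tx[1],tx[0]])*-1
# tool y for roll 180: Rz*( -y)
d=P.mean(0)-p; print('dx',d@tx/20,'dy',d@ty/20)
P1=np.array([pt(w,(u/1.8+100,v/1.8+60),42)[:2] for u,v in [(590,90),(668,68),(702,256),(620,280)]]);print(P1.round(1).tolist(),P1.mean(0))
```

```text
[[373.0, -26.4], [386.5, 13.4], [471.9, -16.9], [457.8, -58.1]] [422.29225894 -22.0073357 ]
dx -0.19839973600188088 dy -0.3182605584567755
[[356.1, 97.5], [358.1, 133.5], [448.3, 130.9], [447.1, 89.8]] [402.38721386 112.9420068 ]
```

Call:
{"fn": "drive_tool", "kwargs": {"moves": [{"claw":-1,"dx":-0.2,"dy":-0.35,"dz":1,"yaw":0},{"claw":-1,"dx":0,"dy":0,"dz":1,"yaw":0},{"claw":-1,"dx":0,"dy":0,"dz":1,"yaw":0},{"claw":-1,"dx":0,"dy":0,"dz":1,"yaw":0},{"claw":-1,"dx":0,"dy":0,"dz":1,"yaw":0}]}}

```text
time_s: 8.32
ee_pos: [422.9, -20.1, 40.7]
ee_rot: [179.7, 0.3, 161.8]
force: [-0.5, 0.3, -0.2]
gripper_width: 91.2
```

Call:
{"fn": "drive_tool", "kwargs": {"moves": [{"claw":-1,"dx":0,"dy":0,"dz":1,"yaw":0},{"claw":-1,"dx":0,"dy":0,"dz":0.3,"yaw":0},{"claw":1,"dx":0,"dy":0,"dz":0,"yaw":0},{"claw":1,"dx":0,"dy":0,"dz":0,"yaw":0},{"claw":1,"dx":0,"dy":0,"dz":0,"yaw":0}], "grip_force": 40}}

```text
time_s: 8.95
ee_pos: [422.8, -18.9, 14.7]
ee_rot: [179.6, 0.3, 162.2]
force: [0.6, -0.1, -0.8]
gripper_width: 64.0
```

Call:
{"fn": "drive_tool", "kwargs": {"moves": [{"claw":1,"dx":0,"dy":0,"dz":0,"yaw":0},{"claw":1,"dx":0,"dy":0,"dz":0,"yaw":0},{"claw":1,"dx":0,"dy":0,"dz":0,"yaw":0},{"claw":1,"dx":0,"dy":0,"dz":0,"yaw":0},{"claw":1,"dx":0,"dy":0,"dz":0,"yaw":0}]}}

```text
time_s: 9.57
ee_pos: [423.4, -19.0, 15.5]
ee_rot: [179.6, 0.4, 162.2]
force: [0.2, -0.5, 0.9]
gripper_width: 13.9
```

Run:
```python
from h import *
snap('wrist','w6'); st(); snap('side','s6'); crop('s6',210,180,410,320,4,'c7')
```

```text
t 9.625 p [423.5 -19.   15.5] r [179.6   0.4 162.2] F [-0.2  0.1 -0.7] w 10.051105633810911 q [ -4.4  15.1 121.9   0.4  42.5 -76.9]
```

View pics/w6.png

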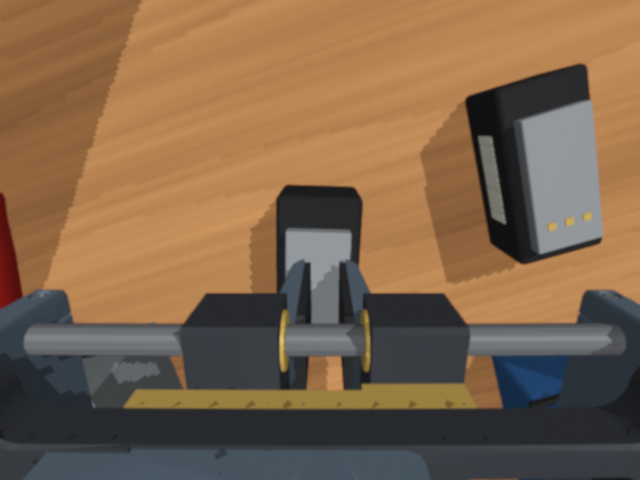

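View pics/c7.png

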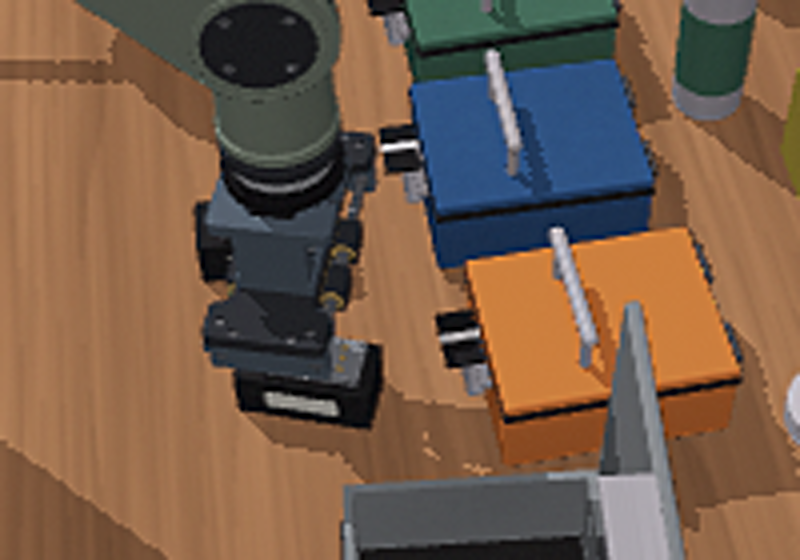

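Run:
```python
from h import *
for fn in('w6','s6'):
    w=load(fn); im=w['color'].copy()
    c=np.array([422.3,-22]); 
    if fn=='w6': print('tcp',proj(w,[[423.5,-19,15.5]]))
    for yaw,z in((-18.5,0),(-18.5,42)):
        a=np.radians(yaw); R=np.array([[np.cos(a),-np.sin(a)],[np.sin(a),np.cos(a)]])
        C=[list(c+R@np.array(q))+[z] for q in [(-48,-23),(48,-23),(48,23),(-48,23)]]
        cv2.polylines(im,[proj(w,C).astype(int).reshape(-1,1,2)],True,(0,255,0) if z else (0,0,255),1)
    if fn=='s6': im=cv2.resize(im[180:320,210:410],None,fx=4,fy=4)
    cv2.imwrite('pics/o_%s.png'%fn,im)
```

```text
tcp [[323.91375136 264.65152961]]
```

View pics/o_w6.png

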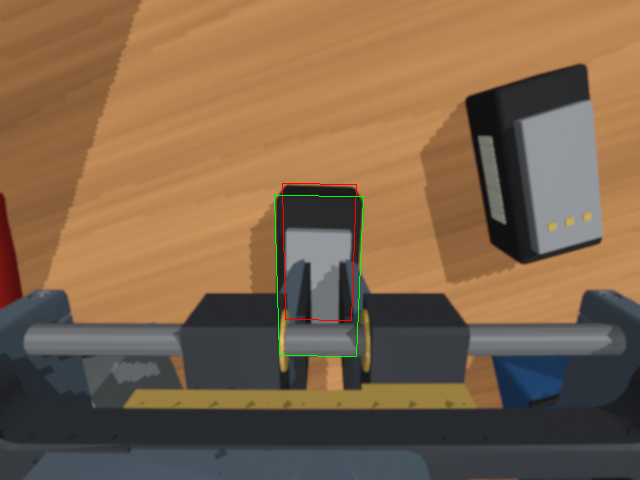

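View pics/o_s6.png

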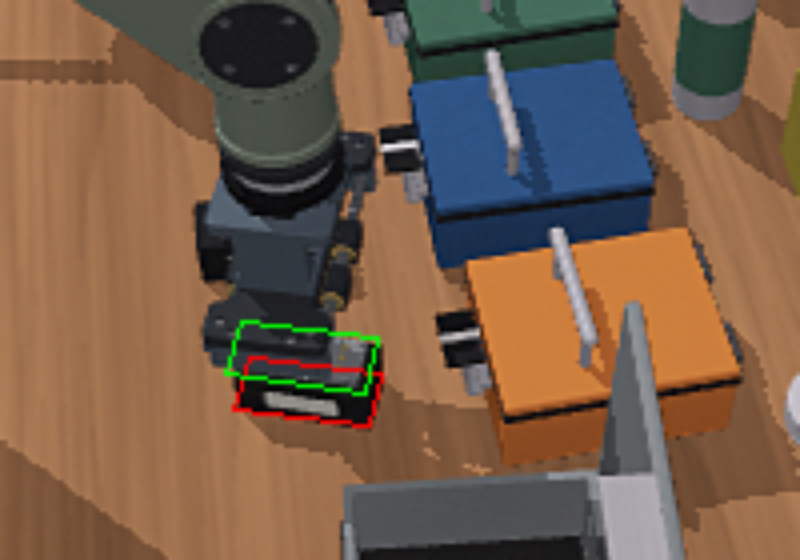

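Run:
```python
from h import *
for fn,tcp in(('s6',(423.5,-19)),('side0',(574.5,0))):
    s=load(fn)
    for z in (15.5,50,94,174.6,254): print(fn,z,proj(s,[[tcp[0],tcp[1],z]])[0])
crop('s6',240,220,330,300,8,'c8'); crop('side0',290,130,400,240,7,'c9')
crop('w6',240,160,400,400,3,'c10')
```

```text
s6 15.5 [286.87390979 273.80538815]
s6 50 [286.01253732 266.40697031]
s6 94 [284.85720892 256.48630865]
s6 174.6 [282.55743755 236.74722808]
s6 254 [280.02479293 215.02286966]
side0 15.5 [338.94229896 261.4453041 ]
side0 50 [339.21852457 253.93909539]
side0 94 [339.58866699 243.88442865]
side0 174.6 [340.32427613 223.91451687]
side0 254 [341.13254778 201.99099637]
```

View pics/c8.png

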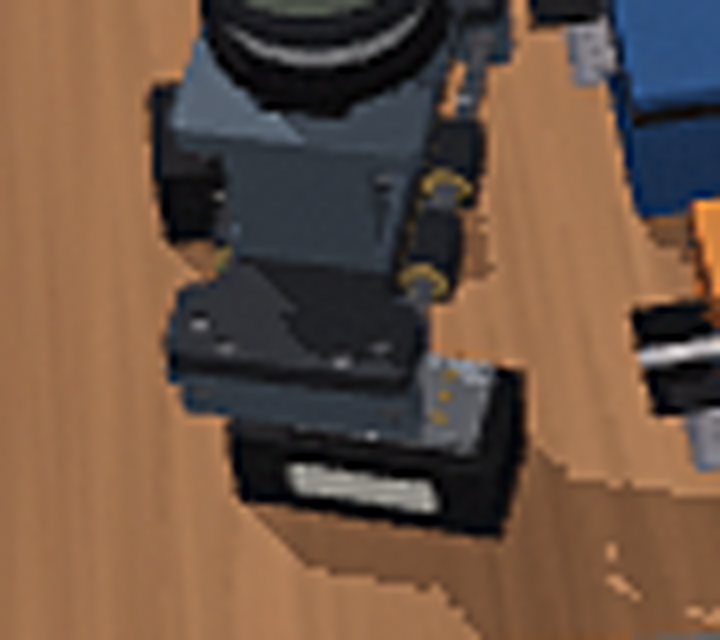

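View pics/c9.png

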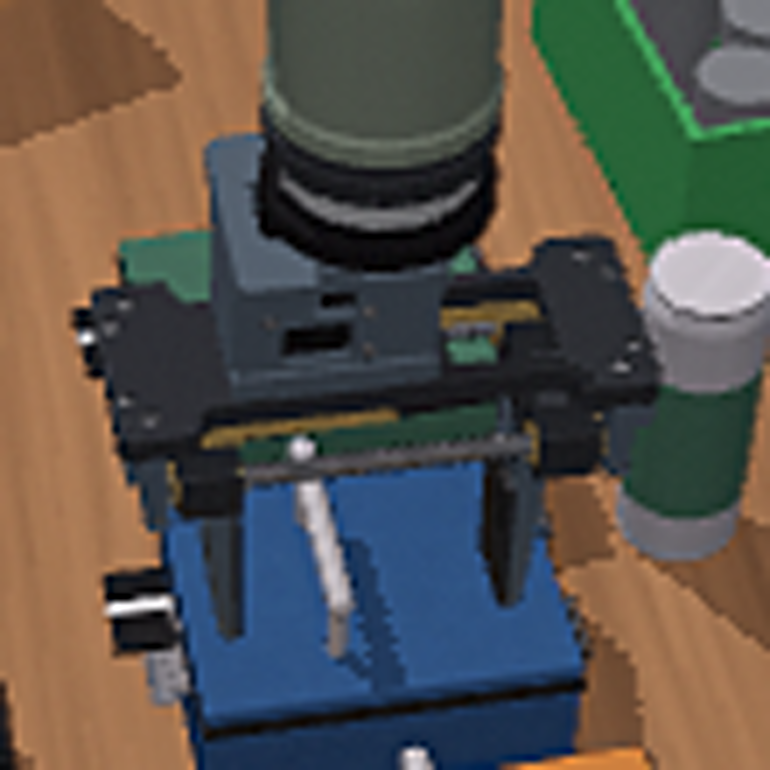

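View pics/c10.png

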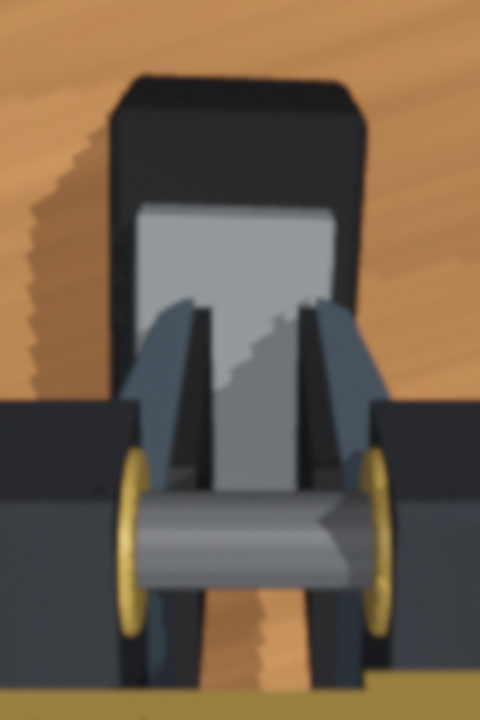

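Run:
```python
from h import *
s=load('side0')
for dz in (0,20,30,35,40):
  print(dz,[proj(s,[[574.5+sx*46,yy,174.6+dz]])[0].round(1).tolist() for sx in(-1,1) for yy in(-16,16)], [proj(s,[[574.5+sx*59,yy,174.6+dz]])[0].round(1).tolist() for sx in(-1,1) for yy in(-16,)])
```

```text
0 [[323.6, 230.7], [321.7, 221.5], [359.2, 226.3], [356.6, 217.3]] [[318.6, 231.4], [364.1, 225.7]]
20 [[323.6, 225.5], [321.6, 216.2], [359.6, 221.0], [357.0, 211.9]] [[318.5, 226.1], [364.7, 220.4]]
30 [[323.6, 222.8], [321.6, 213.5], [359.9, 218.3], [357.2, 209.2]] [[318.4, 223.4], [364.9, 217.7]]
35 [[323.6, 221.4], [321.6, 212.2], [360.0, 217.0], [357.3, 207.9]] [[318.4, 222.0], [365.1, 216.3]]
40 [[323.6, 220.0], [321.6, 210.8], [360.1, 215.6], [357.4, 206.5]] [[318.4, 220.7], [365.2, 215.0]]
```

Call:
{"fn": "drive_tool", "kwargs": {"moves": [{"claw":-1,"dx":0,"dy":-0.15,"dz":-0.3,"yaw":0},{"claw":-1,"dx":0,"dy":0,"dz":0,"yaw":0},{"claw":-1,"dx":0,"dy":0,"dz":0,"yaw":0},{"claw":-1,"dx":0,"dy":0,"dz":0,"yaw":0},{"claw":-1,"dx":0,"dy":0,"dz":0,"yaw":0}]}}

```text
time_s: 10.3
ee_pos: [422.4, -22.1, 22.0]
ee_rot: [179.6, 0.4, 162.2]
force: [0.3, 0.2, 0.7]
gripper_width: 53.3
```

Call:
{"fn": "drive_tool", "kwargs": {"moves": [{"claw":-1,"dx":0,"dy":0,"dz":0,"yaw":0},{"claw":-1,"dx":0,"dy":0,"dz":0,"yaw":0},{"claw":-1,"dx":0,"dy":0,"dz":0,"yaw":0},{"claw":-1,"dx":0,"dy":0,"dz":0,"yaw":0}]}}

```text
time_s: 10.8
ee_pos: [422.3, -22.0, 21.8]
ee_rot: [179.6, 0.4, 162.2]
force: [-0.6, 1.1, -0.8]
gripper_width: 90.6
```

Call:
{"fn": "drive_tool", "kwargs": {"moves": [{"claw":-1,"dx":0,"dy":0,"dz":0.7,"yaw":0},{"claw":-1,"dx":0,"dy":0,"dz":0.7,"yaw":0}]}}

```text
time_s: 11.05
ee_pos: [423.9, -22.0, -5.8]
ee_rot: [179.6, 0.6, 162.2]
force: [-0.1, -0.2, 0.3]
gripper_width: 91.1
```

Call:
{"fn": "drive_tool", "kwargs": {"moves": [{"claw":-1,"dx":0.1,"dy":0,"dz":0.6,"yaw":0},{"claw":1,"dx":0,"dy":0,"dz":0.1,"yaw":0},{"claw":1,"dx":0,"dy":0,"dz":0,"yaw":0},{"claw":1,"dx":0,"dy":0,"dz":0,"yaw":0},{"claw":1,"dx":0,"dy":0,"dz":0,"yaw":0}]}}

```text
time_s: 11.68
ee_pos: [422.2, -21.3, -20.4]
ee_rot: [179.6, 0.6, 162.2]
force: [0.7, -0.4, 0.0]
gripper_width: 54.2
```

Call:
{"fn": "drive_tool", "kwargs": {"moves": [{"claw":1,"dx":0,"dy":0,"dz":0,"yaw":0},{"claw":1,"dx":0,"dy":0,"dz":0,"yaw":0},{"claw":1,"dx":0,"dy":0,"dz":0,"yaw":0},{"claw":1,"dx":0,"dy":0,"dz":0,"yaw":0}]}}

```text
time_s: 12.18
ee_pos: [422.3, -21.4, -20.3]
ee_rot: [179.6, 0.6, 162.2]
force: [-0.4, 0.5, -1.0]
gripper_width: 45.9
```

Call:
{"fn": "drive_tool", "kwargs": {"moves": [{"claw":1,"dx":0,"dy":0,"dz":-0.5,"yaw":0},{"claw":1,"dx":0,"dy":0,"dz":-1,"yaw":0},{"claw":1,"dx":0,"dy":0,"dz":-1,"yaw":0},{"claw":1,"dx":0,"dy":0,"dz":-1,"yaw":0},{"claw":1,"dx":0,"dy":0,"dz":-1,"yaw":0}]}}

```text
time_s: 12.8
ee_pos: [417.4, -21.4, 71.9]
ee_rot: [179.7, 0.2, 162.2]
force: [0.2, 0.3, -4.6]
gripper_width: 46.1
```

Call:
{"fn": "drive_tool", "kwargs": {"moves": [{"claw":1,"dx":0,"dy":0,"dz":-1,"yaw":-1},{"claw":1,"dx":0,"dy":0,"dz":-0.5,"yaw":-0.5}]}}

```text
time_s: 13.05
ee_pos: [416.6, -21.4, 104.2]
ee_rot: [179.7, 0.3, 175.5]
force: [-0.3, 0.3, -4.6]
gripper_width: 46.1
```

Call:
{"fn": "drive_tool", "kwargs": {"moves": [{"claw":1,"dx":-0.3,"dy":-1,"dz":0,"yaw":0},{"claw":1,"dx":-0.3,"dy":-1,"dz":0,"yaw":0},{"claw":1,"dx":-0.3,"dy":-1,"dz":0,"yaw":0},{"claw":1,"dx":-0.3,"dy":-1,"dz":0,"yaw":0},{"claw":1,"dx":-0.3,"dy":-1,"dz":0,"yaw":0}]}}

```text
time_s: 13.68
ee_pos: [436.7, -124.4, 106.2]
ee_rot: [179.6, 0.2, 175.7]
force: [0.6, 0.1, -3.5]
gripper_width: 46.1
```

Call:
{"fn": "drive_tool", "kwargs": {"moves": [{"claw":1,"dx":-0.3,"dy":-1,"dz":0,"yaw":0},{"claw":1,"dx":-0.3,"dy":-1,"dz":0,"yaw":0},{"claw":1,"dx":-0.3,"dy":-1,"dz":0,"yaw":0},{"claw":1,"dx":-0.3,"dy":-1,"dz":0,"yaw":0},{"claw":1,"dx":-0.3,"dy":-1,"dz":0,"yaw":0}]}}

```text
time_s: 14.3
ee_pos: [457.7, -229.9, 106.2]
ee_rot: [179.6, 0.1, 175.7]
force: [-0.1, -0.8, -3.3]
gripper_width: 46.3
```

Call:
{"fn": "drive_tool", "kwargs": {"moves": [{"claw":1,"dx":-0.3,"dy":-1,"dz":0,"yaw":0},{"claw":1,"dx":-0.3,"dy":-1,"dz":0,"yaw":0},{"claw":1,"dx":-0.3,"dy":-1,"dz":0,"yaw":0},{"claw":1,"dx":-0.3,"dy":-1,"dz":0,"yaw":0},{"claw":1,"dx":-0.3,"dy":-1,"dz":0,"yaw":0}]}}

```text
time_s: 14.92
ee_pos: [481.5, -339.2, 104.9]
ee_rot: [179.5, 0.1, 175.6]
force: [-0.3, 0.7, -3.9]
gripper_width: 45.8
```

Run:
```python
from h import *
snap('wrist','w7'); st(); snap('side','s7')
```

```text
t 14.975 p [ 482.5 -342.6  104.9] r [179.7   0.2 175.6] F [ 2.5 -2.4 -3.5] w 45.84901940162427 q [ -36.7   22.7   93.5    0.4   63.7 -122.4]
```

View pics/w7.png

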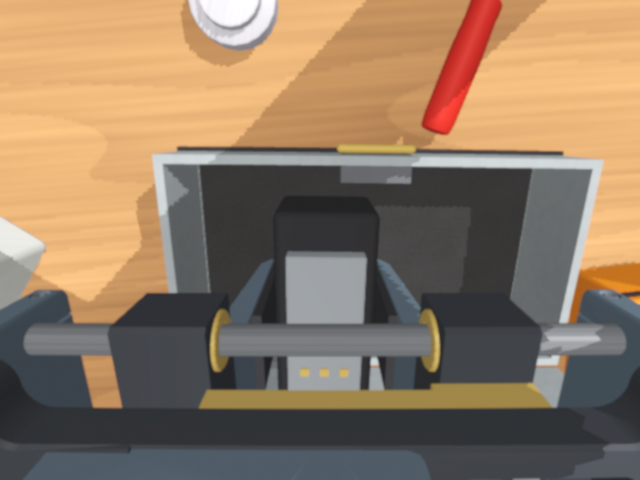

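View pics/s7.png

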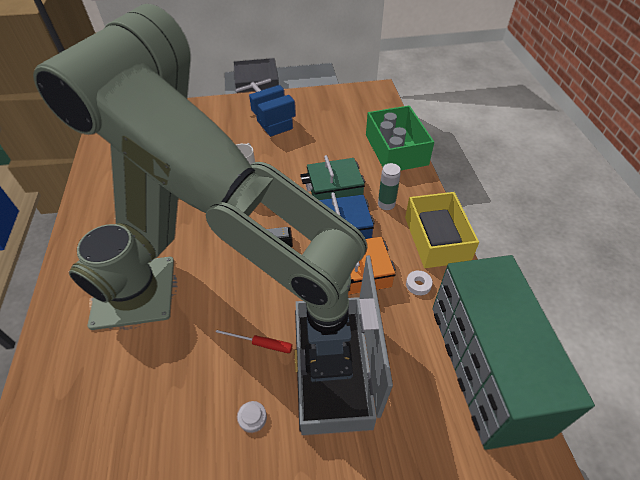

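Run:
```python
from h import *
w=load('w7')
a,b=[pt(w,q,75)[:2] for q in [(153,155),(601,160)]]
print(a,b,np.linalg.norm(b-a)); y=(b-a)/np.linalg.norm(b-a); x=np.array([y[1],-y[0]]); c=(a+b)/2+80*x; print(np.degrees(np.arctan2(x[1],x[0])),c)
p=np.array([482.5,-342.6]); print('local',(p-c)@x,(p-c)@y)
t=np.radians(175.6);tx=np.array([np.cos(t),np.sin(t)]);ty=np.array([tx[1],-tx[0]])
d=c+y*-65-p; print(d@tx/20,d@ty/20)
```

```text
[ 407.79910064 -445.40102703] [ 433.76077056 -149.5674613 ] 296.9705489107686
-5.0152965530623685 [ 500.47364714 -304.47798008]
local -14.57214137723979 -39.54735249929665
-0.714898582253259 -1.2803833175559531
```

Call:
{"fn": "drive_tool", "kwargs": {"moves": [{"claw":1,"dx":-0.7,"dy":-1,"dz":0,"yaw":0},{"claw":1,"dx":0,"dy":-0.2,"dz":0.8,"yaw":0},{"claw":1,"dx":0,"dy":0,"dz":1,"yaw":0},{"claw":1,"dx":0,"dy":0,"dz":1,"yaw":0},{"claw":1,"dx":0,"dy":0,"dz":1,"yaw":0}]}}

```text
time_s: 15.65
ee_pos: [492.0, -362.6, 24.5]
ee_rot: [179.3, -0.1, 175.5]
force: [0.4, -0.7, -3.3]
gripper_width: 45.9
```

Call:
{"fn": "drive_tool", "kwargs": {"moves": [{"claw":1,"dx":0,"dy":0,"dz":1,"yaw":0},{"claw":1,"dx":0,"dy":0,"dz":0.6,"yaw":0}]}}

```text
time_s: 15.9
ee_pos: [489.2, -359.0, -11.1]
ee_rot: [179.1, -0.4, 175.6]
force: [-0.7, -0.5, -3.5]
gripper_width: 46.0
```

Call:
{"fn": "drive_tool", "kwargs": {"moves": [{"claw":1,"dx":0,"dy":0,"dz":0.15,"yaw":0},{"claw":-0.5,"dx":0,"dy":0,"dz":0,"yaw":0},{"claw":-0.5,"dx":0,"dy":0,"dz":0,"yaw":0},{"claw":-0.5,"dx":0,"dy":0,"dz":0,"yaw":0},{"claw":-0.5,"dx":0,"dy":0,"dz":0,"yaw":0}]}}

```text
time_s: 16.52
ee_pos: [490.3, -359.7, -11.0]
ee_rot: [179.2, -0.2, 175.6]
force: [0.0, 0.3, -0.7]
gripper_width: 68.5
```

Call:
{"fn": "drive_tool", "kwargs": {"moves": [{"claw":-0.5,"dx":0,"dy":0,"dz":-0.5,"yaw":0},{"claw":-0.5,"dx":0,"dy":0,"dz":-1,"yaw":0},{"claw":-1,"dx":0,"dy":0,"dz":-1,"yaw":0},{"claw":-1,"dx":0,"dy":0,"dz":-1,"yaw":0},{"claw":-1,"dx":0,"dy":0,"dz":-1,"yaw":0}]}}

```text
time_s: 17.15
ee_pos: [490.3, -360.7, 83.0]
ee_rot: [179.2, -0.3, 175.6]
force: [0.6, -0.4, 0.3]
gripper_width: 91.2
```

Call:
{"fn": "drive_tool", "kwargs": {"moves": [{"claw":-1,"dx":0.3,"dy":1,"dz":-1,"yaw":0},{"claw":-1,"dx":0.3,"dy":1,"dz":-1,"yaw":0},{"claw":-1,"dx":0.3,"dy":1,"dz":0,"yaw":0},{"claw":-1,"dx":0.3,"dy":1,"dz":0,"yaw":0},{"claw":-1,"dx":0.3,"dy":1,"dz":0,"yaw":0}]}}

```text
time_s: 17.77
ee_pos: [468.2, -256.9, 128.2]
ee_rot: [179.3, -0.0, 175.5]
force: [-0.1, -1.0, 0.1]
gripper_width: 91.2
```

Run:
```python
from h import *
snap('wrist','w8'); st()
```

```text
t 17.825 p [ 467.  -254.1  128. ] r [ 1.791e+02 -1.000e-01  1.755e+02] F [-1.   2.6  0.3] w 90.94232732649068 q [ -30.3   16.7   99.2    0.8   64.6 -116.2]
```

View pics/w8.png

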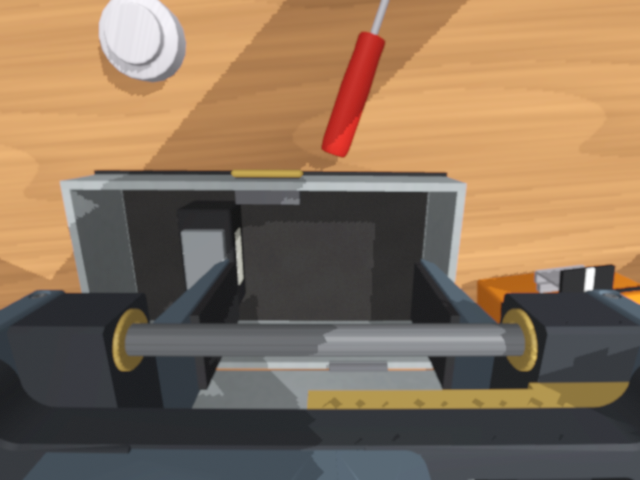

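Call:
{"fn": "drive_tool", "kwargs": {"moves": [{"claw":-1,"dx":0.3,"dy":1,"dz":0,"yaw":0},{"claw":-1,"dx":0.3,"dy":1,"dz":0,"yaw":0},{"claw":-1,"dx":0.3,"dy":1,"dz":0,"yaw":0},{"claw":-1,"dx":0.3,"dy":1,"dz":0,"yaw":0},{"claw":-1,"dx":0.3,"dy":1,"dz":0,"yaw":0}]}}

```text
time_s: 18.45
ee_pos: [442.9, -145.1, 128.6]
ee_rot: [179.1, -0.2, 175.5]
force: [0.1, -0.5, -0.4]
gripper_width: 90.7
```

Call:
{"fn": "drive_tool", "kwargs": {"moves": [{"claw":-1,"dx":0.3,"dy":1,"dz":0,"yaw":0},{"claw":-1,"dx":0.3,"dy":1,"dz":0,"yaw":0},{"claw":-1,"dx":0.3,"dy":1,"dz":0,"yaw":0},{"claw":-1,"dx":0.3,"dy":1,"dz":0,"yaw":0},{"claw":-1,"dx":0.3,"dy":1,"dz":0,"yaw":0}]}}

```text
time_s: 19.08
ee_pos: [418.6, -35.9, 130.8]
ee_rot: [179.1, -0.1, 175.5]
force: [0.5, 0.1, 0.1]
gripper_width: 91.6
```

Call:
{"fn": "drive_tool", "kwargs": {"moves": [{"claw":-1,"dx":0.3,"dy":1,"dz":0,"yaw":0},{"claw":-1,"dx":0.3,"dy":1,"dz":0,"yaw":0},{"claw":-1,"dx":0.3,"dy":1,"dz":0,"yaw":0},{"claw":-1,"dx":0.3,"dy":1,"dz":0,"yaw":0},{"claw":-1,"dx":0.3,"dy":1,"dz":0,"yaw":0}]}}

```text
time_s: 19.7
ee_pos: [393.3, 72.7, 133.0]
ee_rot: [179.1, -0.0, 175.6]
force: [-0.0, -0.2, -0.5]
gripper_width: 91.2
```

Run:
```python
from h import *
snap('wrist','w9'); st()
```

```text
t 19.75 p [392.6  74.5 133.1] r [ 1.790e+02 -1.000e-01  1.756e+02] F [-0.3  0.2  0.4] w 91.06416365721607 q [  8.1   4.4 114.5   1.2  61.  -78.1]
```

View pics/w9.png

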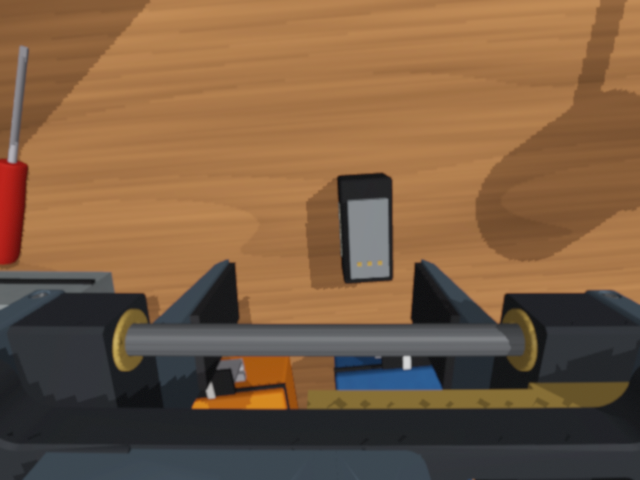

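```bash
cat >> h.py <<'E'
def to_tool(p,yaw,tgt):
    t=np.radians(yaw);tx=np.array([np.cos(t),np.sin(t)]);ty=np.array([tx[1],-tx[0]])
    d=np.array(tgt[:2])-np.array(p[:2]); return d@tx/20,d@ty/20
E
python3 - <<'E'
from h import *
w=load('w9')
P=np.array([pt(w,q,42)[:2] for q in [(341,182),(391,178),(392,279),(348,282)]]);print(P.round(1).tolist(),P.mean(0)); d=P[2]-P[1]+P[3]-P[0]; print(np.degrees(np.arctan2(d[1],d[0])))
print(to_tool((392.6,74.5),175.6,(400.5,111.5)))
E
```

```text
[[355.4, 91.4], [355.4, 133.6], [447.2, 132.2], [446.7, 91.9]] [401.15782072 112.27424493]
-0.30010735299130614
(np.float64(-0.2519056350950174), np.float64(1.8748516077298958))
```

Call:
{"fn": "drive_tool", "kwargs": {"moves": [{"claw":-1,"dx":-0.25,"dy":1,"dz":1,"yaw":-0.45},{"claw":-1,"dx":0,"dy":0.85,"dz":1,"yaw":0},{"claw":-1,"dx":0,"dy":0,"dz":1,"yaw":0},{"claw":-1,"dx":0,"dy":0,"dz":0.8,"yaw":0},{"claw":-1,"dx":0,"dy":0,"dz":0,"yaw":0}]}}

```text
time_s: 20.38
ee_pos: [398.7, 115.5, 56.8]
ee_rot: [179.0, 0.2, 179.9]
force: [-0.1, 0.7, -0.8]
gripper_width: 91.1
```

Run:
```python
from h import *
snap('wrist','w10'); st()
```

```text
t 20.425 p [399.4 115.6  57.5] r [178.9   0.3 179.9] F [ 0.1  0.2 -0.6] w 91.48173591715779 q [ 13.7  10.8 119.7   1.3  48.9 -77. ]
```

View pics/w10.png

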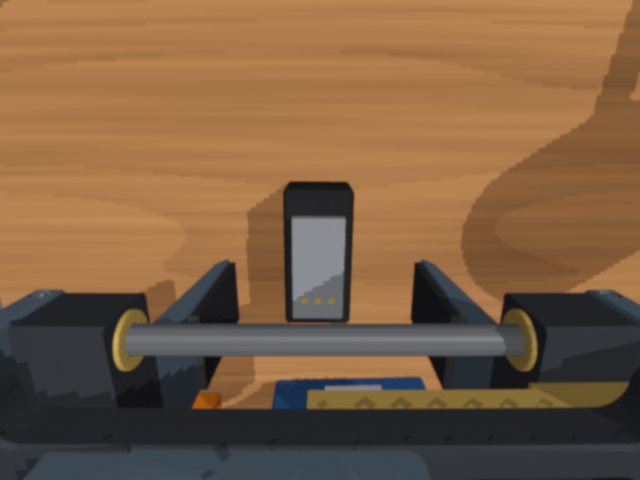

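Pack centred at u=319 vs the jaw centre 325; nudge −y 3 mm and descend.

Call:
{"fn": "drive_tool", "kwargs": {"moves": [{"claw":-1,"dx":-0.1,"dy":-0.15,"dz":1,"yaw":0},{"claw":-1,"dx":0,"dy":0,"dz":1,"yaw":0},{"claw":-1,"dx":0,"dy":0,"dz":1,"yaw":0},{"claw":-1,"dx":0,"dy":0,"dz":0.8,"yaw":0},{"claw":1,"dx":0,"dy":0,"dz":0,"yaw":0}]}}

```text
time_s: 21.05
ee_pos: [407.1, 114.9, -15.6]
ee_rot: [178.8, 1.0, 179.8]
force: [1.0, -0.6, 0.3]
gripper_width: 84.2
```

Call:
{"fn": "drive_tool", "kwargs": {"moves": [{"claw":1,"dx":0,"dy":0,"dz":0,"yaw":0},{"claw":1,"dx":0,"dy":0,"dz":0,"yaw":0},{"claw":1,"dx":0,"dy":0,"dz":0,"yaw":0},{"claw":1,"dx":0,"dy":0,"dz":0,"yaw":0},{"claw":1,"dx":0,"dy":0,"dz":0,"yaw":0}]}}

```text
time_s: 21.68
ee_pos: [409.2, 115.2, -13.0]
ee_rot: [178.7, 1.3, 179.8]
force: [0.6, 0.2, -3.6]
gripper_width: 45.7
```

Call:
{"fn": "drive_tool", "kwargs": {"moves": [{"claw":1,"dx":0,"dy":0,"dz":0,"yaw":0},{"claw":1,"dx":0,"dy":0,"dz":0,"yaw":0},{"claw":1,"dx":0,"dy":0,"dz":0,"yaw":0}]}}

```text
time_s: 22.05
ee_pos: [409.2, 115.2, -13.1]
ee_rot: [178.7, 1.3, 179.8]
force: [0.2, -0.9, -0.6]
gripper_width: 45.9
```

Call:
{"fn": "drive_tool", "kwargs": {"moves": [{"claw":1,"dx":0,"dy":0,"dz":-0.5,"yaw":0},{"claw":1,"dx":0,"dy":0,"dz":-1,"yaw":0},{"claw":1,"dx":0,"dy":0,"dz":-1,"yaw":0},{"claw":1,"dx":0,"dy":0,"dz":-1,"yaw":0},{"claw":1,"dx":0,"dy":0,"dz":-1,"yaw":0}]}}

```text
time_s: 22.68
ee_pos: [402.6, 112.4, 78.3]
ee_rot: [178.9, 0.7, 179.8]
force: [0.2, -0.6, -4.2]
gripper_width: 46.1
```

Call:
{"fn": "drive_tool", "kwargs": {"moves": [{"claw":1,"dx":-0.2,"dy":-1,"dz":-1,"yaw":0.45},{"claw":1,"dx":-0.2,"dy":-1,"dz":-0.3,"yaw":0},{"claw":1,"dx":-0.2,"dy":-1,"dz":0,"yaw":0},{"claw":1,"dx":-0.2,"dy":-1,"dz":0,"yaw":0},{"claw":1,"dx":-0.2,"dy":-1,"dz":0,"yaw":0}]}}

```text
time_s: 23.3
ee_pos: [414.5, 9.3, 105.7]
ee_rot: [178.8, 0.7, 176.0]
force: [-0.8, -0.5, -4.4]
gripper_width: 46.0
```

Call:
{"fn": "drive_tool", "kwargs": {"moves": [{"claw":1,"dx":-0.3,"dy":-1,"dz":0,"yaw":0},{"claw":1,"dx":-0.3,"dy":-1,"dz":0,"yaw":0},{"claw":1,"dx":-0.3,"dy":-1,"dz":0,"yaw":0},{"claw":1,"dx":-0.3,"dy":-1,"dz":0,"yaw":0},{"claw":1,"dx":-0.3,"dy":-1,"dz":0,"yaw":0}]}}

```text
time_s: 23.92
ee_pos: [433.7, -95.0, 103.9]
ee_rot: [178.7, 0.4, 176.0]
force: [0.0, -0.6, -4.2]
gripper_width: 46.3
```

Call:
{"fn": "drive_tool", "kwargs": {"moves": [{"claw":1,"dx":-0.4,"dy":-1,"dz":0,"yaw":0},{"claw":1,"dx":-0.4,"dy":-1,"dz":0,"yaw":0},{"claw":1,"dx":-0.4,"dy":-1,"dz":0,"yaw":0},{"claw":1,"dx":-0.4,"dy":-1,"dz":0,"yaw":0},{"claw":1,"dx":-0.4,"dy":-1,"dz":0,"yaw":0}]}}

```text
time_s: 24.55
ee_pos: [465.2, -200.9, 101.5]
ee_rot: [178.6, 0.1, 176.0]
force: [0.1, 0.2, -5.0]
gripper_width: 45.8
```

Run:
```python
from h import *
st(); s=telemetry.state(); c=np.array([500.5,-304.5]); y=np.array([.0874,.996]); print(to_tool(s['ee_pos'],s['ee_rot'][2],c+y*55+np.array([-5,0])))
```

```text
t 24.55 p [ 465.2 -200.9  101.5] r [1.786e+02 1.000e-01 1.760e+02] F [ 0.1  0.2 -5. ] w 45.81792043901617 q [ -25.7   15.9  104.6    1.6   59.8 -112.5]
(np.float64(-1.9227489982639276), np.float64(-2.3119350552486893))
```

Call:
{"fn": "drive_tool", "kwargs": {"moves": [{"claw":1,"dx":-1,"dy":-1,"dz":0,"yaw":0},{"claw":1,"dx":-1,"dy":-1,"dz":0,"yaw":0},{"claw":1,"dx":-0.2,"dy":-0.3,"dz":0.5,"yaw":0},{"claw":1,"dx":0,"dy":0,"dz":1,"yaw":0},{"claw":1,"dx":0,"dy":0,"dz":1,"yaw":0}]}}

```text
time_s: 25.18
ee_pos: [507.5, -253.9, 48.2]
ee_rot: [178.6, 0.1, 175.9]
force: [-0.8, -0.0, -5.5]
gripper_width: 45.9
```

Call:
{"fn": "drive_tool", "kwargs": {"moves": [{"claw":1,"dx":0,"dy":0,"dz":1,"yaw":0},{"claw":1,"dx":0,"dy":0,"dz":1,"yaw":0},{"claw":1,"dx":0,"dy":0,"dz":0.5,"yaw":0}]}}

```text
time_s: 25.55
ee_pos: [503.7, -250.5, -6.3]
ee_rot: [178.3, -0.3, 175.9]
force: [-4.5, 0.7, 13.0]
gripper_width: 45.6
```

Floor touched (13 N up). Release and rise.

Call:
{"fn": "drive_tool", "kwargs": {"moves": [{"claw":-0.5,"dx":0,"dy":0,"dz":0,"yaw":0},{"claw":-0.5,"dx":0,"dy":0,"dz":0,"yaw":0},{"claw":-0.5,"dx":0,"dy":0,"dz":0,"yaw":0},{"claw":-0.5,"dx":0,"dy":0,"dz":0,"yaw":0}]}}

```text
time_s: 26.05
ee_pos: [506.0, -251.7, -3.3]
ee_rot: [178.5, 0.0, 175.9]
force: [-0.8, -0.4, -0.3]
gripper_width: 68.8
```

Call:
{"fn": "drive_tool", "kwargs": {"moves": [{"claw":-0.5,"dx":0,"dy":0,"dz":-0.5,"yaw":0},{"claw":-0.5,"dx":0,"dy":0,"dz":-1,"yaw":0},{"claw":-0.5,"dx":0,"dy":0,"dz":-1,"yaw":0},{"claw":-0.5,"dx":0,"dy":0,"dz":-1,"yaw":0},{"claw":-0.5,"dx":0.5,"dy":0,"dz":-1,"yaw":0}]}}

```text
time_s: 26.68
ee_pos: [496.4, -253.6, 91.9]
ee_rot: [178.5, 0.1, 175.9]
force: [0.2, 0.3, -0.4]
gripper_width: 68.2
```

Call:
{"fn": "drive_tool", "kwargs": {"moves": [{"claw":1,"dx":1,"dy":0,"dz":-1,"yaw":0},{"claw":1,"dx":1,"dy":0,"dz":-1,"yaw":0},{"claw":1,"dx":0,"dy":-1,"dz":-1,"yaw":0},{"claw":1,"dx":0,"dy":-1,"dz":-1,"yaw":0},{"claw":1,"dx":0,"dy":0,"dz":-1,"yaw":0}]}}

```text
time_s: 27.3
ee_pos: [451.5, -294.2, 199.2]
ee_rot: [178.7, 0.4, 175.9]
force: [0.2, 0.5, -0.3]
gripper_width: 21.3
```

Run:
```python
from h import *
st(); snap('wrist','w11'); snap('side','s11'); snap('scene','sc11'); crop('sc11',120,90,360,320,3,'c11')
```

```text
t 27.3 p [ 451.5 -294.2  199.2] r [178.7   0.4 175.9] F [ 0.2  0.5 -0.3] w 21.308133879031086 q [ -35.2   14.4   91.8    1.4   74.2 -121.6]
```

View pics/w11.png

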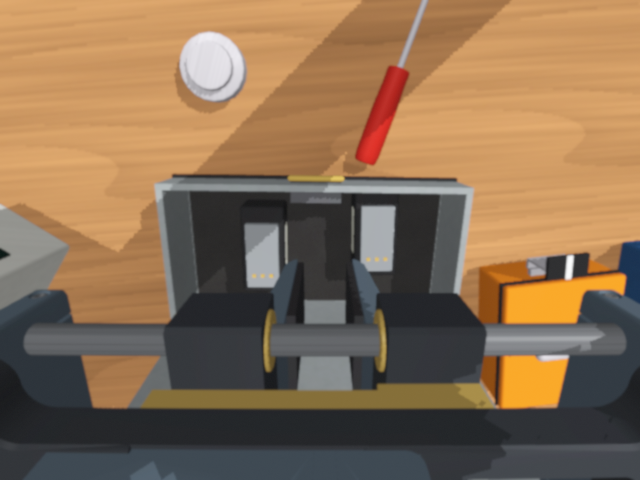

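View pics/s11.png

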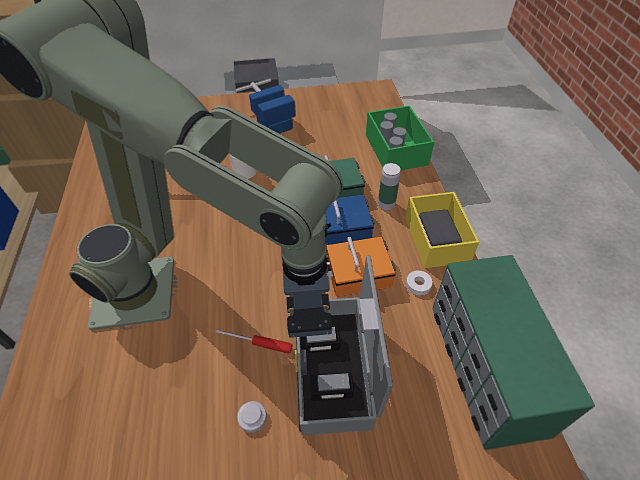

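View pics/c11.png

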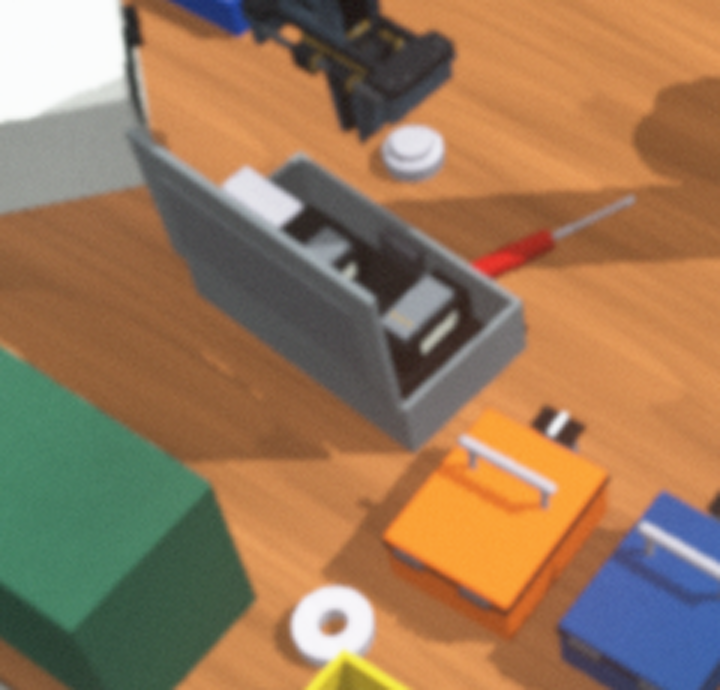

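```bash
cat >> h.py <<'E'
KC=np.array([500.5,-304.5]);KX=np.array([.9962,-.0874]);KY=np.array([.0874,.9962])
def kitw(x,y,z): p=KC+KX*x+KY*y; return np.array([p[0],p[1],z])
def lidpt(th,y,r=172,n=0): 
    return kitw(80-r*np.cos(th)+n*np.sin(th),y,75+r*np.sin(th)+n*np.cos(th))
E
python3 - <<'E'
from h import *
sc=load('sc11'); s=load('s11')
print('meas scene',(135/3+120,140/3+90),(380/3+120,305/3+90),' side +y top (368,257)')
for th in (1.5,1.57,1.65,1.75,1.9):
    print(th,[proj(sc,[lidpt(th,y,172,n)])[0].round(1).tolist() for y in(-150,150) for n in (0,10)],[proj(s,[lidpt(th,150,172,n)])[0].round(1).tolist() for n in(0,10)], lidpt(th,0).round(0))
E
python3 -c "
from h import *
crop('s11',340,240,420,440,4,'c12')"
```

```text
meas scene (165.0, 136.66666666666666) (246.66666666666669, 191.66666666666669)  side +y top (368,257)
1.5 [[168.6, 127.7], [165.7, 129.7], [250.1, 184.6], [247.3, 186.9]] [[357.4, 254.9], [361.9, 254.4]] [ 568. -310.  247.]
1.57 [[165.1, 130.2], [162.2, 132.3], [246.7, 187.4], [243.8, 189.9]] [[362.8, 254.5], [367.2, 254.2]] [ 580. -311.  247.]
1.65 [[161.2, 133.3], [158.4, 135.7], [242.8, 191.0], [239.9, 193.7]] [[368.9, 254.3], [373.3, 254.2]] [ 594. -313.  246.]
1.75 [[156.4, 137.6], [153.7, 140.2], [238.0, 195.9], [235.2, 198.8]] [[376.4, 254.4], [380.7, 254.6]] [ 611. -314.  244.]
1.9 [[149.8, 144.8], [147.3, 147.7], [231.1, 203.9], [228.5, 207.1]] [[387.2, 255.5], [391.3, 256.2]] [ 636. -316.  238.]
```

View pics/c12.png

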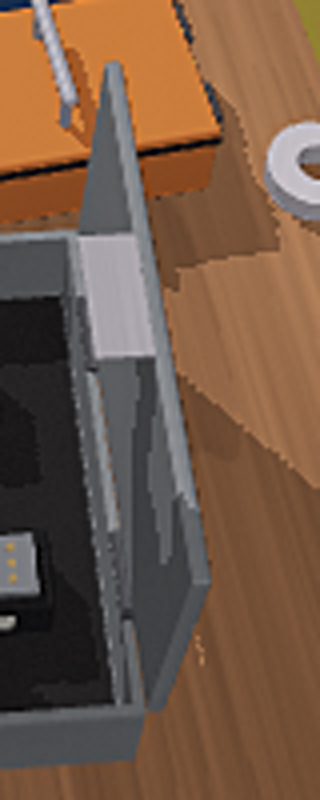

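Call:
{"fn": "drive_tool", "kwargs": {"moves": [{"claw":1,"dx":0,"dy":0,"dz":-1,"yaw":0},{"claw":1,"dx":0,"dy":0,"dz":-1,"yaw":0},{"claw":1,"dx":0,"dy":0,"dz":-0.7,"yaw":0},{"claw":1,"dx":-1,"dy":0,"dz":0,"yaw":0},{"claw":1,"dx":-1,"dy":0,"dz":0,"yaw":0}]}}

```text
time_s: 28.08
ee_pos: [489.3, -294.7, 251.3]
ee_rot: [178.5, 0.1, 176.0]
force: [0.2, 0.2, -0.3]
gripper_width: 0.6
```

Call:
{"fn": "drive_tool", "kwargs": {"moves": [{"claw":1,"dx":-1,"dy":0,"dz":0,"yaw":0},{"claw":1,"dx":-1,"dy":0,"dz":0,"yaw":0},{"claw":1,"dx":-1,"dy":0,"dz":0,"yaw":0},{"claw":1,"dx":-1,"dy":0,"dz":0,"yaw":0},{"claw":1,"dx":-1,"dy":0,"dz":0,"yaw":0}]}}

```text
time_s: 28.7
ee_pos: [590.8, -299.5, 247.3]
ee_rot: [178.3, -0.3, 176.1]
force: [0.3, 0.3, 0.3]
gripper_width: 0.6
```

```bash
cat >> h.py <<'E'
def loc():
    s=telemetry.state(); d=np.array(s['ee_pos'][:2])-KC; print('kit local x %.1f y %.1f tipz %.1f'%(d@KX,d@KY,s['ee_pos'][2]+34),'F',np.round(s['force'],1))
E
python3 - <<'E'
from h import *
st(); loc(); snap('side','s12'); snap('scene','sc12'); crop('s12',240,150,460,330,3.5,'c13')
E
```

```text
t 28.7 p [ 590.8 -299.5  247.3] r [178.3  -0.3 176.1] F [0.3 0.3 0.3] w 0.6456772047969697 q [ -28.7   25.4   68.4    1.4   87.1 -114.9]
kit local x 89.5 y 12.9 tipz 281.3 F [0.3 0.3 0.3]
```

View pics/c13.png

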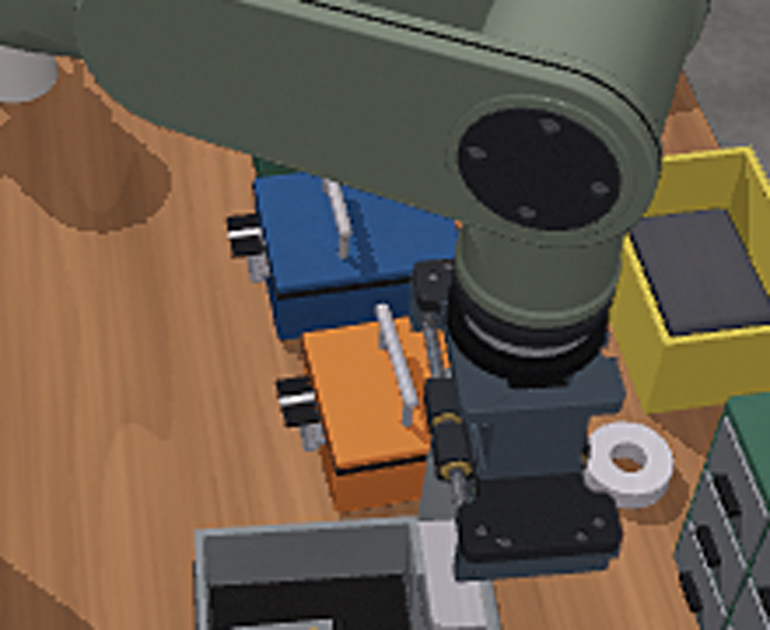

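Run:
```python
from h import *
s=load('s11')
for uv in ((436,307),(487,443)): print(pt(s,uv,0))
print(pt(s,(446,262),150), pt(s,(436,290),60))
```

```text
[ 8.04585917e+02 -1.80455185e+02  1.13686838e-13]
[ 8.04346625e+02 -5.27369551e+02 -1.13686838e-13]
[ 812.23403325 -144.64272824  150.        ] [ 797.84968492 -164.93962536   60.        ]
```

Call:
{"fn": "drive_tool", "kwargs": {"moves": [{"claw":1,"dx":-1,"dy":0,"dz":0,"yaw":0},{"claw":1,"dx":-1,"dy":0,"dz":0,"yaw":0}]}}

```text
time_s: 29.05
ee_pos: [629.9, -301.6, 245.7]
ee_rot: [178.2, -0.5, 176.2]
force: [-0.5, -0.7, 0.9]
gripper_width: 0.3
```

Call:
{"fn": "drive_tool", "kwargs": {"moves": [{"claw":1,"dx":0,"dy":0,"dz":1,"yaw":0},{"claw":1,"dx":0,"dy":0,"dz":1,"yaw":0},{"claw":1,"dx":0,"dy":0,"dz":1,"yaw":0}]}}

```text
time_s: 29.42
ee_pos: [628.8, -299.5, 184.4]
ee_rot: [178.3, -0.5, 176.2]
force: [-0.2, -0.0, 1.0]
gripper_width: 0.2
```

Call:
{"fn": "drive_tool", "kwargs": {"moves": [{"claw":1,"dx":0.5,"dy":0,"dz":0,"yaw":0},{"claw":1,"dx":0.5,"dy":0,"dz":0,"yaw":0},{"claw":1,"dx":0.5,"dy":0,"dz":0,"yaw":0}]}}

```text
time_s: 29.8
ee_pos: [596.9, -296.8, 184.5]
ee_rot: [178.2, -0.5, 176.2]
force: [2.3, -0.1, -1.6]
gripper_width: 0.2
```

Run:
```python
from h import *
st(); loc(); snap('scene','sc13'); crop('sc13',100,50,400,280,2.6,'c14')
```

```text
t 29.8 p [ 596.9 -296.8  184.5] r [178.2  -0.5 176.2] F [ 2.3 -0.1 -1.6] w 0.18450914076600816 q [ -28.2   27.2   74.3    1.5   79.7 -114.7]
kit local x 95.4 y 16.1 tipz 218.5 F [ 2.3 -0.1 -1.6]
```

View pics/c14.png

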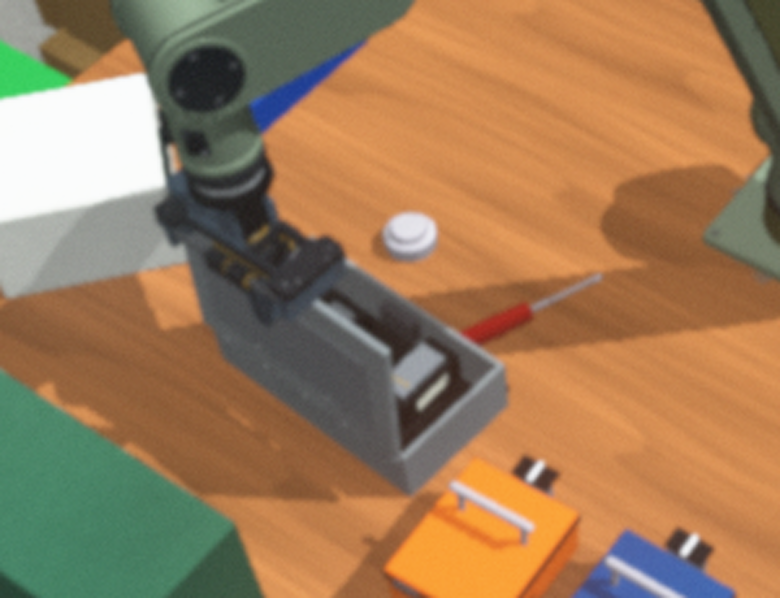

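Call:
{"fn": "drive_tool", "kwargs": {"moves": [{"claw":1,"dx":0.75,"dy":0,"dz":0,"yaw":0},{"claw":1,"dx":0.75,"dy":0,"dz":0,"yaw":0},{"claw":1,"dx":0.75,"dy":0,"dz":0.3,"yaw":0},{"claw":1,"dx":0.75,"dy":0,"dz":0.35,"yaw":0},{"claw":1,"dx":0.7,"dy":0,"dz":0.4,"yaw":0}]}}

```text
time_s: 30.48
ee_pos: [520.3, -291.7, 169.0]
ee_rot: [178.4, -0.0, 176.2]
force: [0.6, 0.4, 0.1]
gripper_width: 0.7
```

Run:
```python
from h import *
st(); loc(); snap('scene','sc14'); crop('sc14',100,50,400,280,2.6,'c15')
```

```text
t 30.475 p [ 520.3 -291.7  169. ] r [178.4  -0.  176.2] F [0.6 0.4 0.1] w 0.6523317682032438 q [ -31.3   20.9   86.7    1.5   73.2 -117.9]
kit local x 18.6 y 14.5 tipz 203.0 F [0.6 0.4 0.1]
```

View pics/c15.png

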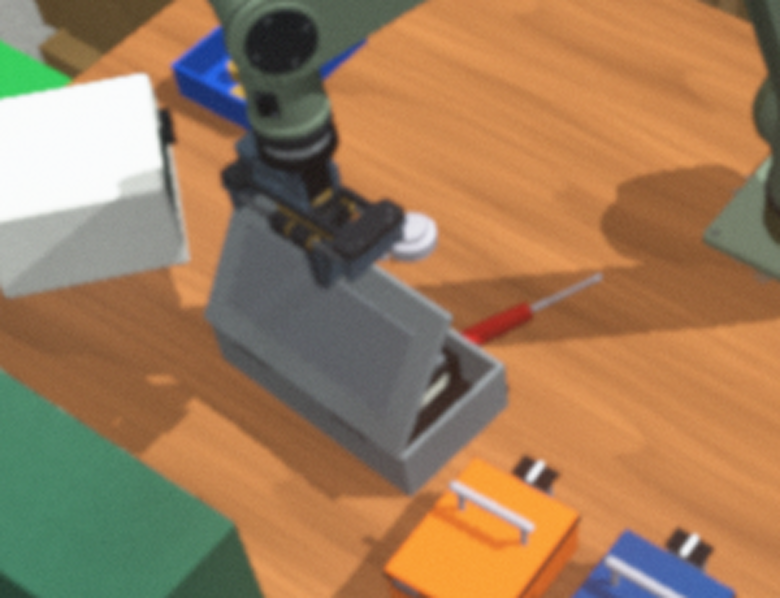

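Call:
{"fn": "drive_tool", "kwargs": {"moves": [{"claw":1,"dx":0.8,"dy":0,"dz":0.6,"yaw":0},{"claw":1,"dx":0.8,"dy":0,"dz":0.6,"yaw":0},{"claw":1,"dx":0.6,"dy":0,"dz":0.9,"yaw":0},{"claw":1,"dx":0.5,"dy":0,"dz":0.9,"yaw":0}]}}

```text
time_s: 31.02
ee_pos: [462.6, -287.3, 111.2]
ee_rot: [178.6, 0.0, 176.2]
force: [0.4, -0.5, 0.7]
gripper_width: 0.6
```

Run:
```python
from h import *
st(); loc(); snap('scene','sc15'); crop('sc15',100,50,400,280,2.6,'c16')
```

```text
t 31.025 p [ 462.6 -287.3  111.2] r [178.6   0.  176.2] F [ 0.4 -0.5  0.7] w 0.6362916213979152 q [ -33.9   18.8   98.8    1.4   63.1 -120.7]
kit local x -39.3 y 13.8 tipz 145.2 F [ 0.4 -0.5  0.7]
```

View pics/c16.png

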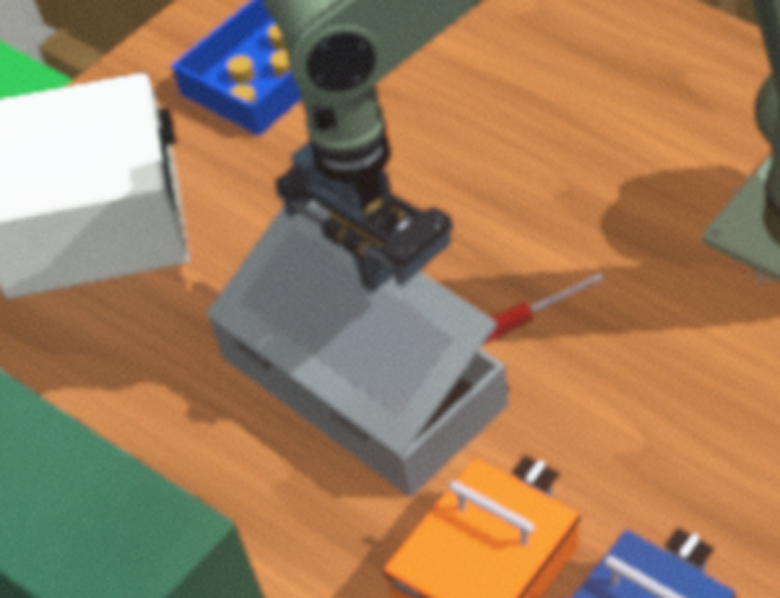

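Call:
{"fn": "drive_tool", "kwargs": {"moves": [{"claw":1,"dx":0.7,"dy":-0.2,"dz":0.7,"yaw":0},{"claw":1,"dx":0.7,"dy":-0.3,"dz":0.7,"yaw":0},{"claw":1,"dx":0.3,"dy":-0.2,"dz":0.7,"yaw":0}]}}

```text
time_s: 31.45
ee_pos: [425.4, -297.6, 68.3]
ee_rot: [178.6, -0.1, 176.2]
force: [-0.0, 0.8, 0.0]
gripper_width: 0.4
```

Run:
```python
from h import *
st(); loc(); snap('scene','sc16'); crop('sc16',100,50,400,280,2.6,'c17')
```

```text
t 31.45 p [ 425.4 -297.6   68.3] r [ 1.786e+02 -1.000e-01  1.762e+02] F [-0.   0.8  0. ] w 0.4460739438920912 q [ -37.1   19.2  105.2    1.4   56.4 -124.1]
kit local x -75.4 y 0.3 tipz 102.3 F [-0.   0.8  0. ]
```

View pics/c17.png

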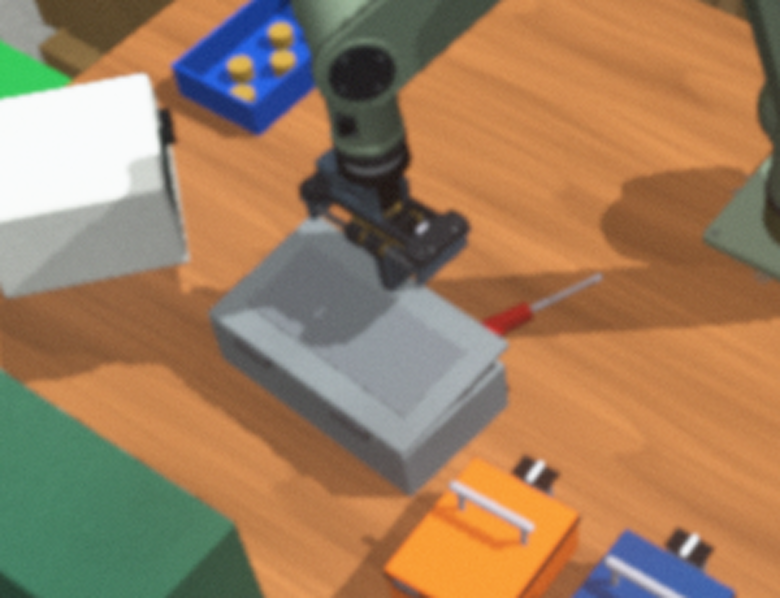

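Call:
{"fn": "drive_tool", "kwargs": {"moves": [{"claw":1,"dx":0,"dy":0,"dz":0.4,"yaw":0},{"claw":1,"dx":0,"dy":0,"dz":0.2,"yaw":0}]}}

```text
time_s: 31.75
ee_pos: [423.6, -297.1, 54.5]
ee_rot: [178.5, -0.3, 176.2]
force: [-3.6, 1.0, 6.2]
gripper_width: 0.3
```

Call:
{"fn": "drive_tool", "kwargs": {"moves": [{"claw":1,"dx":0,"dy":0,"dz":0.25,"yaw":0}]}}

```text
time_s: 31.88
ee_pos: [424.0, -297.1, 49.6]
ee_rot: [178.5, -0.3, 176.2]
force: [-0.3, -1.1, -0.1]
gripper_width: 0.1
```

Call:
{"fn": "drive_tool", "kwargs": {"moves": [{"claw":1,"dx":0,"dy":0,"dz":0.25,"yaw":0}]}}

```text
time_s: 32.0
ee_pos: [424.4, -297.1, 46.8]
ee_rot: [178.5, -0.3, 176.3]
force: [-10.9, 5.1, 41.5]
gripper_width: 0.1
```

Call:
{"fn": "drive_tool", "kwargs": {"moves": [{"claw":1,"dx":0,"dy":0,"dz":-1,"yaw":0},{"claw":1,"dx":0,"dy":0,"dz":-1,"yaw":0},{"claw":1,"dx":0,"dy":0,"dz":-1,"yaw":0},{"claw":1,"dx":0,"dy":0,"dz":-1,"yaw":0},{"claw":1,"dx":0,"dy":0,"dz":-1,"yaw":0}]}}

```text
time_s: 32.62
ee_pos: [426.9, -299.2, 148.1]
ee_rot: [178.5, -0.2, 176.3]
force: [-0.0, 0.7, -0.6]
gripper_width: 0.3
```

Run:
```python
from h import *
st(); snap('scene','sc17'); snap('side','s17'); snap('wrist','w17'); crop('sc17',150,120,350,270,4,'c18'); crop('s17',270,260,430,450,4,'c19')
```

```text
t 32.625 p [ 426.9 -299.2  148.1] r [178.5  -0.2 176.3] F [-0.   0.7 -0.6] w 0.27436292925296585 q [ -37.1   15.2   98.3    1.3   67.5 -123.9]
```

View pics/c18.png

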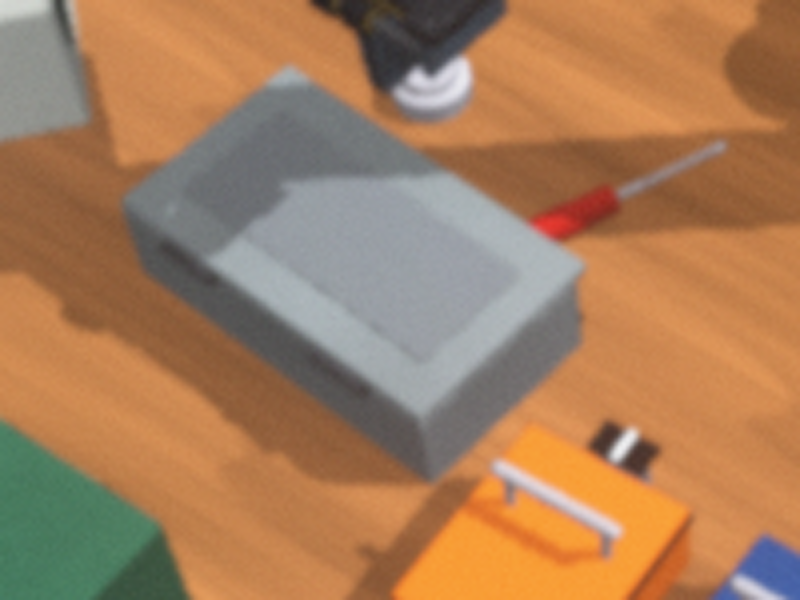

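View pics/w17.png

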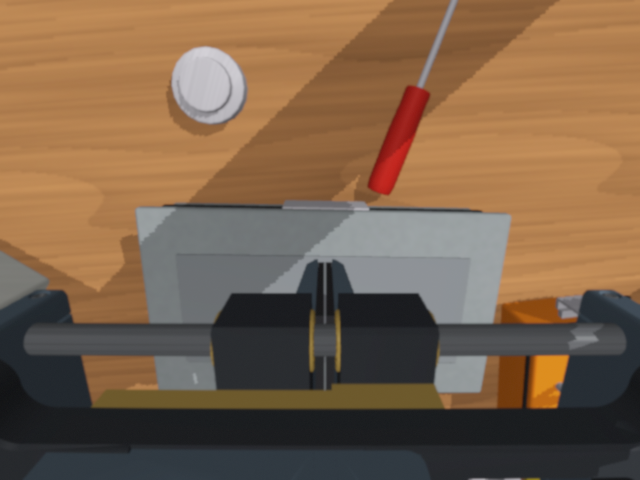

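View pics/c19.png

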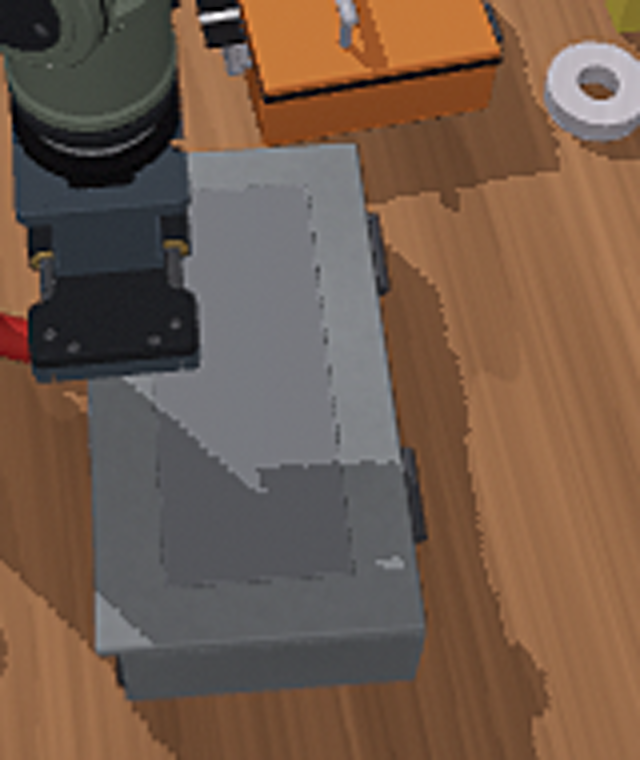

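View pics/sc17.png

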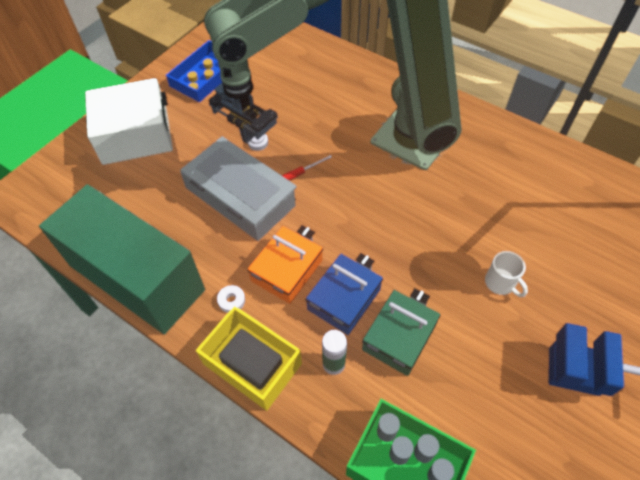

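View pics/s17.png

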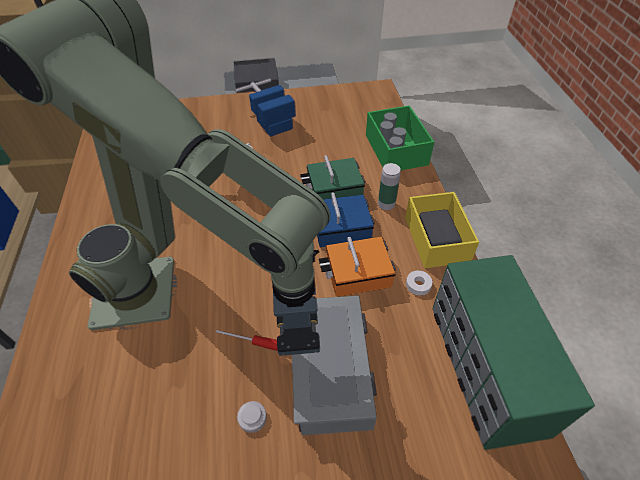

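Run:
```python
from h import *
s=load('s17');c=load('sc17')
for f,l in((s,[(326,157),(335,184)]),(c,[(391,305),(426,324)]),(s,[(335,197),(341,222)]),(c,[(334,265),(366,287)]),(s,[(349,238),(358,270)]),(c,[(274,240),(303,255)])):
    a,b=[pt(f,q,106) for q in l]; print(a[:2].round(0),b[:2].round(0),((a+b)/2)[:2].round(0))
print('oil',pt(s,(389,206),0),pt(c,(333,368),0))
```

```text
[595. 351.] [601. 222.] [598. 287.]
[598. 267.] [594. 360.] [596. 313.]
[592. 168.] [591.  68.] [591. 118.]
[585.  92.] [591. 192.] [588. 142.]
[601.   6.] [ 603. -102.] [602. -48.]
[611. -78.] [605.  10.] [608. -34.]
oil [775.70373615 205.17613964   0.        ] [775.29905885 220.03006872   0.        ]
```

Call:
{"fn": "drive_tool", "kwargs": {"moves": [{"claw":-1,"dx":0,"dy":1,"dz":-1,"yaw":1},{"claw":-1,"dx":0,"dy":1,"dz":-1,"yaw":1},{"claw":-1,"dx":0,"dy":1,"dz":-1,"yaw":1},{"claw":-1,"dx":0,"dy":1,"dz":0,"yaw":1},{"claw":-1,"dx":0,"dy":1,"dz":0,"yaw":1}]}}

```text
time_s: 33.4
ee_pos: [461.8, -206.7, 205.3]
ee_rot: [179.1, -1.6, 131.8]
force: [0.5, -0.4, 0.6]
gripper_width: 47.0
```

Call:
{"fn": "drive_tool", "kwargs": {"moves": [{"claw":-1,"dx":1,"dy":0,"dz":0,"yaw":1},{"claw":-1,"dx":1,"dy":0,"dz":0,"yaw":1},{"claw":-1,"dx":1,"dy":0,"dz":0,"yaw":1},{"claw":-1,"dx":1,"dy":0,"dz":0,"yaw":1},{"claw":-1,"dx":1,"dy":0,"dz":0,"yaw":1}]}}

```text
time_s: 34.02
ee_pos: [419.7, -113.2, 201.1]
ee_rot: [-178.9, -2.0, 87.4]
force: [-0.1, -0.8, 0.2]
gripper_width: 91.2
```

Call:
{"fn": "drive_tool", "kwargs": {"moves": [{"claw":-1,"dx":1,"dy":0.5,"dz":0,"yaw":0},{"claw":-1,"dx":1,"dy":0.5,"dz":0,"yaw":0},{"claw":-1,"dx":1,"dy":0.5,"dz":0,"yaw":0},{"claw":-1,"dx":1,"dy":0.5,"dz":0,"yaw":0},{"claw":-1,"dx":1,"dy":0.5,"dz":0,"yaw":0}]}}

```text
time_s: 34.65
ee_pos: [472.4, -11.1, 196.8]
ee_rot: [-178.4, -2.1, 87.3]
force: [-0.7, -0.0, -0.3]
gripper_width: 90.8
```

Call:
{"fn": "drive_tool", "kwargs": {"moves": [{"claw":-1,"dx":1,"dy":0.5,"dz":0,"yaw":0},{"claw":-1,"dx":1,"dy":0.5,"dz":0,"yaw":0},{"claw":-1,"dx":1,"dy":0.5,"dz":0,"yaw":0},{"claw":-1,"dx":1,"dy":0.5,"dz":0,"yaw":0},{"claw":-1,"dx":1,"dy":0.5,"dz":0,"yaw":0}]}}

```text
time_s: 35.28
ee_pos: [526.7, 90.9, 192.1]
ee_rot: [-177.8, -2.1, 87.3]
force: [0.6, -0.2, 0.4]
gripper_width: 91.1
```

Call:
{"fn": "drive_tool", "kwargs": {"moves": [{"claw":-1,"dx":1,"dy":0.5,"dz":0,"yaw":0},{"claw":-1,"dx":1,"dy":0.5,"dz":0,"yaw":0},{"claw":-1,"dx":1,"dy":0.5,"dz":0,"yaw":0},{"claw":-1,"dx":1,"dy":0.5,"dz":0,"yaw":0},{"claw":-1,"dx":1,"dy":0.5,"dz":0,"yaw":0}]}}

```text
time_s: 35.9
ee_pos: [585.0, 195.5, 193.2]
ee_rot: [-177.8, -2.1, 87.3]
force: [0.6, 0.4, 0.7]
gripper_width: 91.6
```

Run:
```python
from h import *
st(); snap('wrist','w18')
```

```text
t 35.9 p [585.  195.5 193.2] r [-177.8   -2.1   87.3] F [0.6 0.4 0.7] w 91.60483918693802 q [15.8 22.4 80.9  2.7 78.1 17.8]
```

View pics/w18.png

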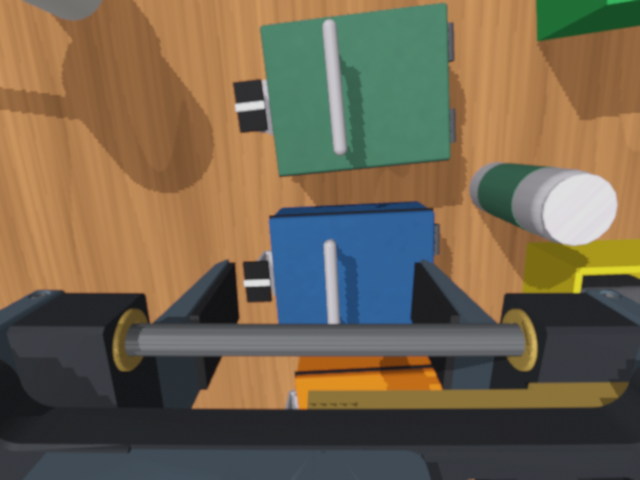

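Run:
```python
from h import *
w=load('w18')
def hd(a,b):
    a,b=pt(w,a,106)[:2],pt(w,b,106)[:2]; m=(a+b)/2; d=a-b; ang=np.degrees(np.arctan2(d[1],d[0])); print(a.round(1),b.round(1),'mid',m.round(1),'len',np.linalg.norm(d).round(1),'bar ang',ang.round(1)); return m,ang
m,a=hd((329,25),(340,150)); print('pad',pt(w,(251,105),72))
print(to_tool((585,195.5),87.3,m), (87.3-a)/8.594)
b=pt(w,(330,243),106); print('blue +y end',b,'pad',pt(w,(257,282),72)); print('oil top',pt(w,(578,207),150))
```

```text
[592.8 356.9] [597.8 264.4] mid [595.3 310.7] len 92.6 bar ang 93.1
pad [520.17667779 306.87641731  72.        ]
(np.float64(5.777172592754749), np.float64(0.24218717480309926)) -0.6721741896432031
blue +y end [586.30018398 186.34554639 106.        ] pad [510.12737789 139.25353801  72.        ]
oil top [764.69275424 218.31023986 150.        ]
```

Call:
{"fn": "drive_tool", "kwargs": {"moves": [{"claw":-1,"dx":1,"dy":0,"dz":0,"yaw":-0.67},{"claw":-1,"dx":1,"dy":0,"dz":0,"yaw":0},{"claw":-1,"dx":1,"dy":0,"dz":0,"yaw":0},{"claw":-1,"dx":1,"dy":0.4,"dz":0,"yaw":0},{"claw":-1,"dx":1,"dy":0.4,"dz":0,"yaw":0}]}}

```text
time_s: 36.58
ee_pos: [598.8, 304.3, 196.6]
ee_rot: [-178.1, -2.4, 93.0]
force: [0.6, -0.1, 0.9]
gripper_width: 91.1
```

Call:
{"fn": "drive_tool", "kwargs": {"moves": [{"claw":-1,"dx":0.7,"dy":0,"dz":1,"yaw":0},{"claw":-1,"dx":0,"dy":0,"dz":1,"yaw":0},{"claw":-1,"dx":0,"dy":0,"dz":0,"yaw":0}]}}

```text
time_s: 36.95
ee_pos: [594.6, 323.0, 153.2]
ee_rot: [-177.9, -2.3, 93.0]
force: [0.5, -0.5, -0.2]
gripper_width: 91.4
```

Run:
```python
from h import *
st(); snap('wrist','w19')
```

```text
t 36.95 p [594.6 323.  153.2] r [-177.9   -2.3   93. ] F [ 0.5 -0.5 -0.2] w 91.3813358809978 q [25.9 28.9 76.   3.  76.2 22.1]
```

View pics/w19.png

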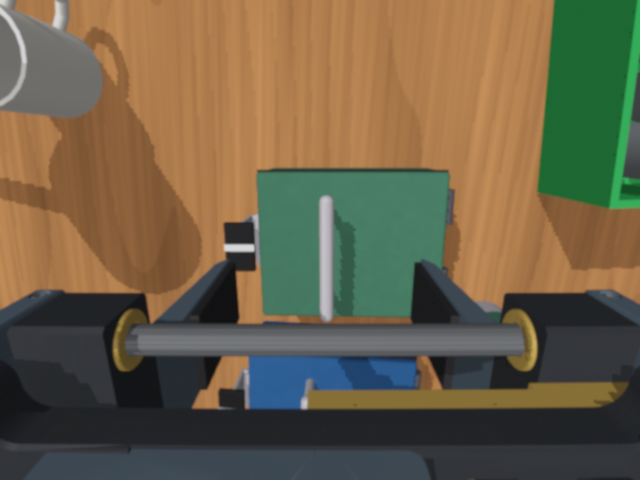

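Call:
{"fn": "drive_tool", "kwargs": {"moves": [{"claw":-1,"dx":-0.5,"dy":0,"dz":1,"yaw":0},{"claw":-1,"dx":0,"dy":0,"dz":1,"yaw":0},{"claw":-1,"dx":0,"dy":0,"dz":1,"yaw":0},{"claw":-1,"dx":0,"dy":0,"dz":1,"yaw":0},{"claw":-1,"dx":0,"dy":0,"dz":0.7,"yaw":0}]}}

```text
time_s: 37.62
ee_pos: [595.0, 317.3, 62.7]
ee_rot: [-178.5, -2.5, 92.9]
force: [-0.6, 0.1, 0.1]
gripper_width: 91.2
```

Run:
```python
from h import *
st(); snap('wrist','w20')
```

```text
t 37.625 p [595.  317.3  62.7] r [-178.5   -2.5   92.9] F [-0.6  0.1  0.1] w 91.24656486316043 q [25.5 31.9 84.2  3.2 64.3 21.2]
```

View pics/w20.png

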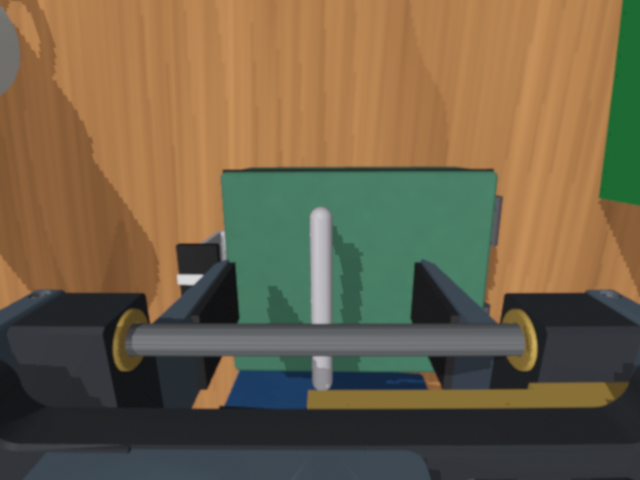

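Call:
{"fn": "drive_tool", "kwargs": {"moves": [{"claw":-1,"dx":0,"dy":-0.12,"dz":0.5,"yaw":0},{"claw":1,"dx":0,"dy":0,"dz":0,"yaw":0},{"claw":1,"dx":0,"dy":0,"dz":0,"yaw":0},{"claw":1,"dx":0,"dy":0,"dz":0,"yaw":0},{"claw":1,"dx":0,"dy":0,"dz":0,"yaw":0}], "grip_force": 25}}

```text
time_s: 38.3
ee_pos: [592.6, 317.8, 52.8]
ee_rot: [-178.6, -2.6, 92.9]
force: [0.4, 0.2, 0.2]
gripper_width: 54.4
```

Call:
{"fn": "drive_tool", "kwargs": {"moves": [{"claw":1,"dx":0,"dy":0,"dz":0,"yaw":0},{"claw":1,"dx":0,"dy":0,"dz":0,"yaw":0},{"claw":1,"dx":0,"dy":0,"dz":0,"yaw":0},{"claw":1,"dx":0,"dy":0,"dz":0,"yaw":0},{"claw":1,"dx":0,"dy":0,"dz":0,"yaw":0}]}}

```text
time_s: 38.92
ee_pos: [593.2, 317.9, 53.2]
ee_rot: [-178.7, -2.6, 92.9]
force: [2.1, 0.8, -0.4]
gripper_width: 10.4
```

Call:
{"fn": "drive_tool", "kwargs": {"moves": [{"claw":1,"dx":0,"dy":0,"dz":0,"yaw":0}]}}

```text
time_s: 39.05
ee_pos: [593.2, 317.9, 53.2]
ee_rot: [-178.7, -2.6, 92.9]
force: [-0.1, 0.2, 0.8]
gripper_width: 10.3
```

Call:
{"fn": "drive_tool", "kwargs": {"moves": [{"claw":1,"dx":0,"dy":0,"dz":-0.15,"yaw":0},{"claw":1,"dx":0,"dy":0,"dz":-0.1,"yaw":0}]}}

```text
time_s: 39.3
ee_pos: [594.7, 318.0, 56.3]
ee_rot: [-178.8, -2.6, 92.9]
force: [4.0, 3.0, -11.8]
gripper_width: 10.1
```

Call:
{"fn": "drive_tool", "kwargs": {"moves": [{"claw":1,"dx":0,"dy":0,"dz":-0.15,"yaw":0},{"claw":1,"dx":0,"dy":0,"dz":-0.05,"yaw":0},{"claw":1,"dx":0,"dy":0,"dz":0,"yaw":0}]}}

```text
time_s: 39.67
ee_pos: [594.4, 317.9, 55.9]
ee_rot: [-178.6, -2.5, 92.9]
force: [2.3, 0.7, -3.9]
gripper_width: 9.9
```

Call:
{"fn": "drive_tool", "kwargs": {"moves": [{"claw":1,"dx":0,"dy":0,"dz":-0.1,"yaw":0},{"claw":1,"dx":0,"dy":0,"dz":-0.1,"yaw":0}]}}

```text
time_s: 39.92
ee_pos: [594.5, 317.9, 56.4]
ee_rot: [-178.5, -2.5, 92.8]
force: [6.2, 3.7, -17.4]
gripper_width: 10.5
```

Run:
```python
from h import *
st(); snap('side','s20'); snap('scene','sc20'); crop('s20',280,120,420,220,5,'c20')
```

```text
t 39.925 p [594.5 317.9  56.4] r [-178.5   -2.5   92.8] F [  6.2   3.7 -17.4] w 10.454675159108229 q [25.6 32.2 84.7  3.2 63.5 21.2]
```

View pics/c20.png

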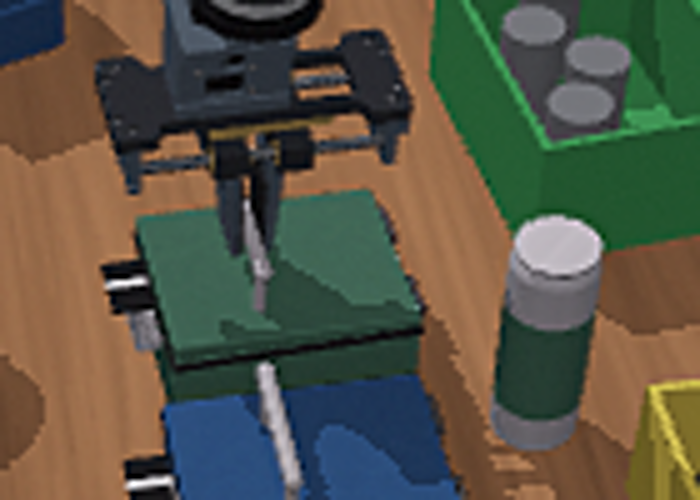

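Call:
{"fn": "drive_tool", "kwargs": {"moves": [{"claw":1,"dx":0,"dy":0,"dz":-0.2,"yaw":0},{"claw":1,"dx":0,"dy":0,"dz":-0.1,"yaw":0},{"claw":1,"dx":0,"dy":0,"dz":-0.1,"yaw":0}]}}

```text
time_s: 40.4
ee_pos: [594.3, 317.8, 56.4]
ee_rot: [-178.3, -2.4, 92.8]
force: [5.3, 2.6, -14.6]
gripper_width: 10.3
```

Call:
{"fn": "drive_tool", "kwargs": {"moves": [{"claw":1,"dx":0,"dy":0,"dz":0.15,"yaw":0},{"claw":0.4,"dx":0,"dy":0,"dz":0,"yaw":0},{"claw":0,"dx":0,"dy":0,"dz":0,"yaw":0},{"claw":-0.5,"dx":0,"dy":0,"dz":0,"yaw":0},{"claw":-1,"dx":0,"dy":0,"dz":0,"yaw":0}]}}

```text
time_s: 41.02
ee_pos: [592.8, 317.7, 56.9]
ee_rot: [-178.3, -2.5, 92.8]
force: [0.8, -0.5, -0.7]
gripper_width: 47.2
```

Call:
{"fn": "drive_tool", "kwargs": {"moves": [{"claw":-1,"dx":0,"dy":0,"dz":-0.5,"yaw":0},{"claw":-1,"dx":0,"dy":0,"dz":-1,"yaw":0},{"claw":-1,"dx":0,"dy":0,"dz":-1,"yaw":0},{"claw":-1,"dx":0,"dy":0,"dz":-1,"yaw":0},{"claw":-1,"dx":0,"dy":0,"dz":-1,"yaw":0}]}}

```text
time_s: 41.65
ee_pos: [595.4, 313.5, 150.9]
ee_rot: [-178.2, -2.4, 92.8]
force: [-0.1, 0.0, -0.9]
gripper_width: 91.0
```

Run:
```python
from h import *
st(); w=snap('wrist','w21'); crop('w21',120,130,520,330,2,'c21')
```

```text
t 41.65 p [595.4 313.5 150.9] r [-178.2   -2.4   92.8] F [-0.1  0.  -0.9] w 91.0386815118924 q [25.2 28.5 77.1  3.  75.2 21.5]
```

View pics/c21.png

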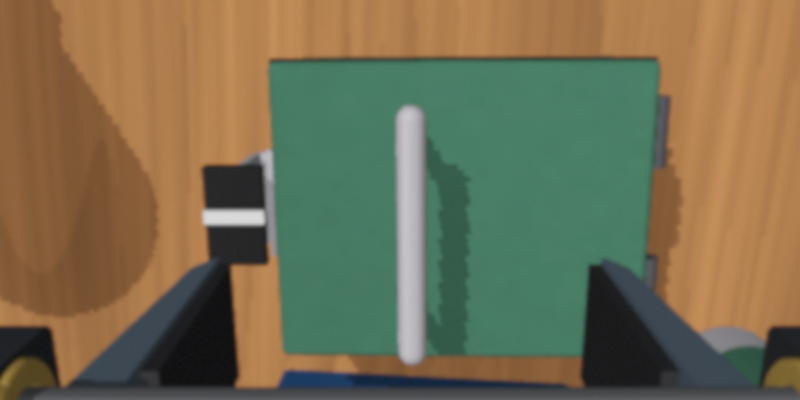

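Call:
{"fn": "drive_tool", "kwargs": {"moves": [{"claw":-1,"dx":-1,"dy":0,"dz":0,"yaw":0.28},{"claw":-1,"dx":-1,"dy":0,"dz":0,"yaw":0},{"claw":-1,"dx":-1,"dy":0,"dz":0,"yaw":0},{"claw":-1,"dx":-1,"dy":0,"dz":0,"yaw":0},{"claw":-1,"dx":-1,"dy":0,"dz":0,"yaw":0}]}}

```text
time_s: 42.32
ee_pos: [597.2, 206.5, 148.0]
ee_rot: [-178.2, -2.4, 90.2]
force: [0.3, 0.1, 1.1]
gripper_width: 90.9
```

Call:
{"fn": "drive_tool", "kwargs": {"moves": [{"claw":-1,"dx":-1,"dy":0,"dz":0,"yaw":0},{"claw":-1,"dx":-1,"dy":0,"dz":0,"yaw":0},{"claw":-1,"dx":-1,"dy":0,"dz":0,"yaw":0},{"claw":-1,"dx":-0.5,"dy":0,"dz":0,"yaw":0},{"claw":-1,"dx":0,"dy":0,"dz":0,"yaw":0}]}}

```text
time_s: 42.95
ee_pos: [597.5, 129.6, 144.8]
ee_rot: [-178.2, -2.4, 90.1]
force: [0.1, 0.3, -0.5]
gripper_width: 91.1
```

Run:
```python
from h import *
st(); w=snap('wrist','w22')
```

```text
t 42.95 p [597.5 129.6 144.8] r [-178.2   -2.4   90.1] F [ 0.1  0.3 -0.5] w 91.1065702624153 q [ 9.6 23.5 86.3  2.8 71.6  8.6]
```

View pics/w22.png

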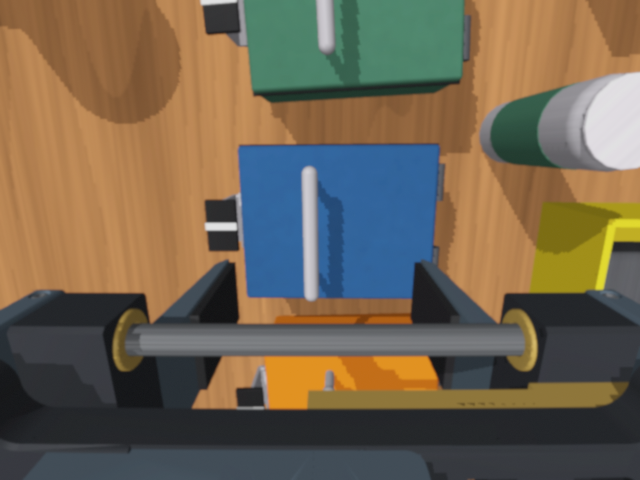

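Run:
```python
from h import *
w=load('w22')
a,b=pt(w,(309,172),106)[:2],pt(w,(312,296),106)[:2]; m=(a+b)/2; d=a-b; print(a,b,m,np.linalg.norm(d),np.degrees(np.arctan2(d[1],d[0]))); print(to_tool((597.5,129.6),90.1,m)); print('pad',pt(w,(222,225),72))
```

```text
[585.8030202  184.79123539] [587.24518618  92.25992838] [586.52410319 138.52558188] 92.5425449151728 90.89292302529493
(np.float64(0.44723624154395347), np.float64(-0.548015101056175))
pad [510.95772262 139.3606746   72.        ]
```

Call:
{"fn": "drive_tool", "kwargs": {"moves": [{"claw":-1,"dx":0.45,"dy":-0.6,"dz":0.5,"yaw":0},{"claw":-1,"dx":0,"dy":0,"dz":1,"yaw":0},{"claw":-1,"dx":0,"dy":0,"dz":1,"yaw":0},{"claw":-1,"dx":0,"dy":0,"dz":1,"yaw":0},{"claw":-1,"dx":0,"dy":0,"dz":0,"yaw":0}]}}

```text
time_s: 43.62
ee_pos: [583.9, 146.8, 74.6]
ee_rot: [-178.4, -2.5, 90.3]
force: [0.5, 0.1, 0.8]
gripper_width: 91.3
```

Run:
```python
from h import *
st(); w=snap('wrist','w23'); crop('w23',160,140,480,400,2.4,'c23')
```

```text
t 43.625 p [583.9 146.8  74.6] r [-178.4   -2.5   90.3] F [0.5 0.1 0.8] w 91.34432011631746 q [11.3 25.7 93.5  3.2 62.   9.4]
```

View pics/c23.png

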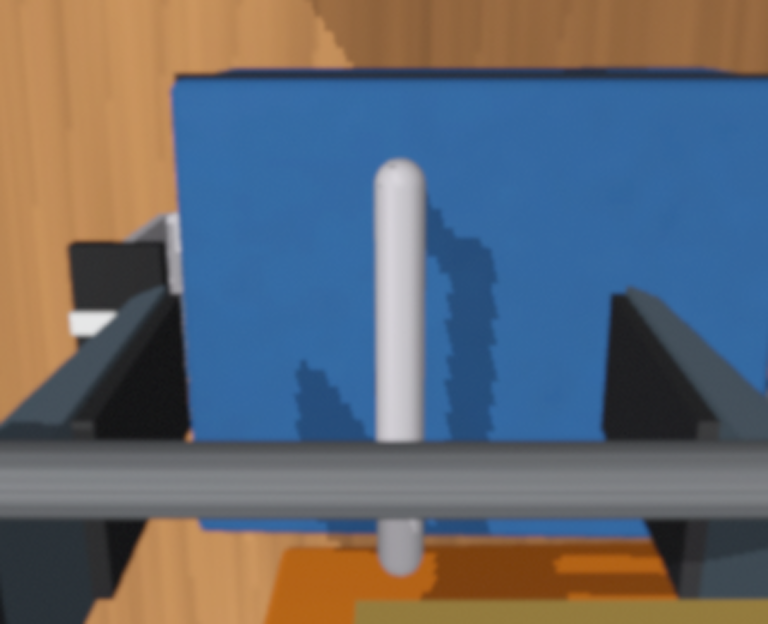

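Call:
{"fn": "drive_tool", "kwargs": {"moves": [{"claw":-1,"dx":-0.25,"dy":0,"dz":0.6,"yaw":0},{"claw":-1,"dx":0,"dy":0,"dz":0.5,"yaw":0},{"claw":1,"dx":0,"dy":0,"dz":0,"yaw":0},{"claw":1,"dx":0,"dy":0,"dz":0,"yaw":0},{"claw":1,"dx":0,"dy":0,"dz":0,"yaw":0}]}}

```text
time_s: 44.3
ee_pos: [586.1, 143.2, 54.4]
ee_rot: [-178.8, -2.6, 90.4]
force: [0.1, 0.4, 0.2]
gripper_width: 64.2
```

Call:
{"fn": "drive_tool", "kwargs": {"moves": [{"claw":1,"dx":0,"dy":0,"dz":0,"yaw":0},{"claw":1,"dx":0,"dy":0,"dz":0,"yaw":0},{"claw":1,"dx":0,"dy":0,"dz":0,"yaw":0},{"claw":1,"dx":0,"dy":0,"dz":0,"yaw":0},{"claw":1,"dx":0,"dy":0,"dz":0,"yaw":0}]}}

```text
time_s: 44.92
ee_pos: [586.5, 143.3, 55.1]
ee_rot: [-178.8, -2.6, 90.4]
force: [-0.8, -0.2, 0.3]
gripper_width: 14.1
```

Call:
{"fn": "drive_tool", "kwargs": {"moves": [{"claw":1,"dx":0,"dy":0,"dz":0,"yaw":0},{"claw":1,"dx":0,"dy":0,"dz":0,"yaw":0}]}}

```text
time_s: 45.18
ee_pos: [584.6, 143.3, 55.0]
ee_rot: [-178.6, -2.6, 90.4]
force: [0.3, 0.4, 0.3]
gripper_width: 9.8
```

Call:
{"fn": "drive_tool", "kwargs": {"moves": [{"claw":1,"dx":0,"dy":0,"dz":-0.15,"yaw":0},{"claw":1,"dx":0,"dy":0,"dz":-0.15,"yaw":0}]}}

```text
time_s: 45.42
ee_pos: [586.1, 143.2, 58.3]
ee_rot: [-178.7, -2.6, 90.4]
force: [5.7, 2.9, -22.0]
gripper_width: 10.4
```

Call:
{"fn": "drive_tool", "kwargs": {"moves": [{"claw":1,"dx":0,"dy":0,"dz":-0.1,"yaw":0},{"claw":1,"dx":0,"dy":0,"dz":-0.1,"yaw":0},{"claw":1,"dx":0,"dy":0,"dz":-0.1,"yaw":0},{"claw":1,"dx":0,"dy":0,"dz":-0.1,"yaw":0}]}}

```text
time_s: 45.92
ee_pos: [585.8, 143.2, 58.3]
ee_rot: [-178.4, -2.6, 90.3]
force: [4.3, 2.1, -17.8]
gripper_width: 10.2
```

Run:
```python
from h import *
st(); w=snap('side','s24'); crop('s24',280,140,420,260,5,'c24')
```

```text
t 45.925 p [585.8 143.2  58.3] r [-178.4   -2.6   90.3] F [  4.3   2.1 -17.8] w 10.234718769366435 q [10.9 26.7 94.5  3.3 60.   8.9]
```

View pics/c24.png

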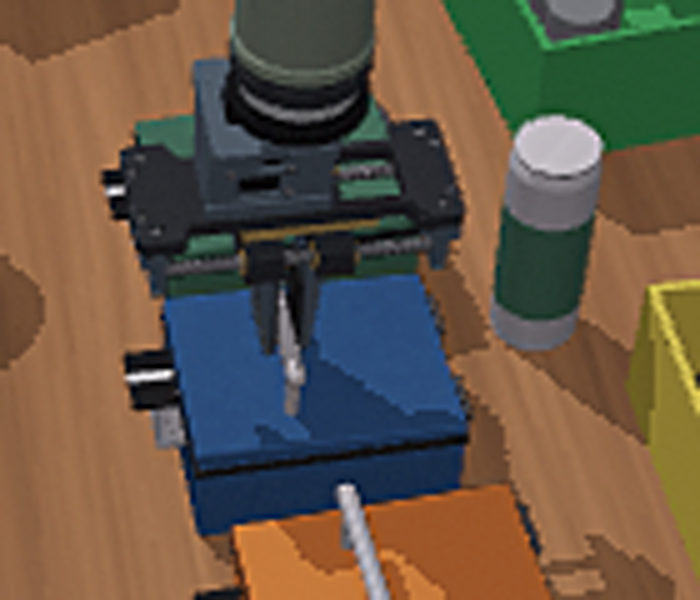

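Call:
{"fn": "drive_tool", "kwargs": {"moves": [{"claw":1,"dx":0,"dy":0,"dz":0.15,"yaw":0},{"claw":0.4,"dx":0,"dy":0,"dz":0,"yaw":0},{"claw":0,"dx":0,"dy":0,"dz":0,"yaw":0},{"claw":-0.5,"dx":0,"dy":0,"dz":0,"yaw":0},{"claw":-1,"dx":0,"dy":0,"dz":0,"yaw":0}]}}

```text
time_s: 46.6
ee_pos: [586.8, 143.1, 59.5]
ee_rot: [-178.6, -2.6, 90.3]
force: [0.2, 0.2, -0.5]
gripper_width: 47.3
```

Call:
{"fn": "drive_tool", "kwargs": {"moves": [{"claw":-1,"dx":0,"dy":0,"dz":-0.5,"yaw":0},{"claw":-1,"dx":0,"dy":0,"dz":-1,"yaw":0},{"claw":-1,"dx":0,"dy":0,"dz":-1,"yaw":0},{"claw":-1,"dx":0,"dy":0,"dz":-1,"yaw":0},{"claw":-1,"dx":0,"dy":0,"dz":-1,"yaw":0}]}}

```text
time_s: 47.22
ee_pos: [588.8, 138.7, 153.8]
ee_rot: [-178.6, -2.6, 90.3]
force: [-0.2, -0.0, -0.4]
gripper_width: 91.4
```

Call:
{"fn": "drive_tool", "kwargs": {"moves": [{"claw":-1,"dx":-1,"dy":0.1,"dz":0,"yaw":0},{"claw":-1,"dx":-1,"dy":0.1,"dz":0,"yaw":0},{"claw":-1,"dx":-1,"dy":0.1,"dz":0,"yaw":0},{"claw":-1,"dx":-1,"dy":0.1,"dz":0,"yaw":0},{"claw":-1,"dx":-1,"dy":0.1,"dz":0,"yaw":0}]}}

```text
time_s: 47.85
ee_pos: [599.7, 31.5, 148.5]
ee_rot: [-178.6, -2.5, 90.3]
force: [-0.1, 0.1, -0.1]
gripper_width: 91.4
```

Call:
{"fn": "drive_tool", "kwargs": {"moves": [{"claw":-1,"dx":-1,"dy":0,"dz":0,"yaw":0},{"claw":-1,"dx":-1,"dy":0,"dz":0,"yaw":0},{"claw":-1,"dx":-1,"dy":0,"dz":0,"yaw":0},{"claw":-1,"dx":-0.5,"dy":0,"dz":0,"yaw":0},{"claw":-1,"dx":0,"dy":0,"dz":0,"yaw":0}]}}

```text
time_s: 48.48
ee_pos: [599.9, -45.3, 144.6]
ee_rot: [-178.6, -2.6, 90.2]
force: [-0.2, 0.5, -0.8]
gripper_width: 91.4
```

Run:
```python
from h import *
st(); w=snap('wrist','w25')
```

```text
t 48.475 p [599.9 -45.3 144.6] r [-178.6   -2.6   90.2] F [-0.2  0.5 -0.8] w 91.39677917876541 q [-6.9 22.8 87.3  2.5 71.6 -7.9]
```

View pics/w25.png

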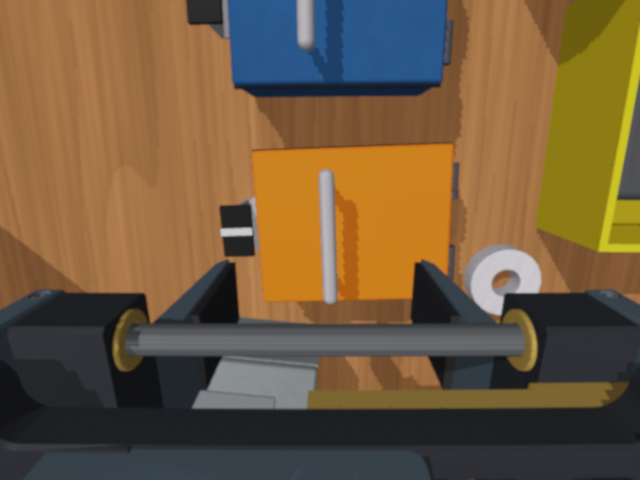

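Run:
```python
from h import *
w=load('w25')
a,b=pt(w,(325,175),106)[:2],pt(w,(331,299),106)[:2]; m=(a+b)/2; d=a-b; print(a,b,m,np.linalg.norm(d),np.degrees(np.arctan2(d[1],d[0]))); print(to_tool((599.9,-45.3),90.2,m)); print('pad',pt(w,(237,231),72), pt(w,(237,231),77))
```

```text
[599.46880764   7.95409568] [604.34725424 -84.65500738] [601.90803094 -38.35045585] 92.73750703890452 93.01543017179321
(np.float64(0.3471246237605072), np.float64(0.1016138571025306))
pad [526.17033004 -40.3154656   72.        ] [527.56243989 -39.17212936  77.        ]
```

Call:
{"fn": "drive_tool", "kwargs": {"moves": [{"claw":-1,"dx":0.1,"dy":0,"dz":0.5,"yaw":-0.33},{"claw":-1,"dx":0,"dy":0,"dz":1,"yaw":0},{"claw":-1,"dx":0,"dy":0,"dz":1,"yaw":0},{"claw":-1,"dx":0,"dy":0,"dz":1,"yaw":0},{"claw":-1,"dx":0,"dy":0,"dz":0,"yaw":0}]}}

```text
time_s: 49.15
ee_pos: [599.1, -35.3, 74.2]
ee_rot: [-178.9, -2.7, 93.4]
force: [0.0, 0.8, 0.9]
gripper_width: 91.1
```

Run:
```python
from h import *
st(); w=snap('wrist','w26'); crop('w26',160,140,480,400,2.4,'c26')
```

```text
t 49.15 p [599.1 -35.3  74.2] r [-178.9   -2.7   93.4] F [0.  0.8 0.9] w 91.07403850157817 q [ -6.   25.8  93.3   2.8  62.5 -10.8]
```

View pics/c26.png

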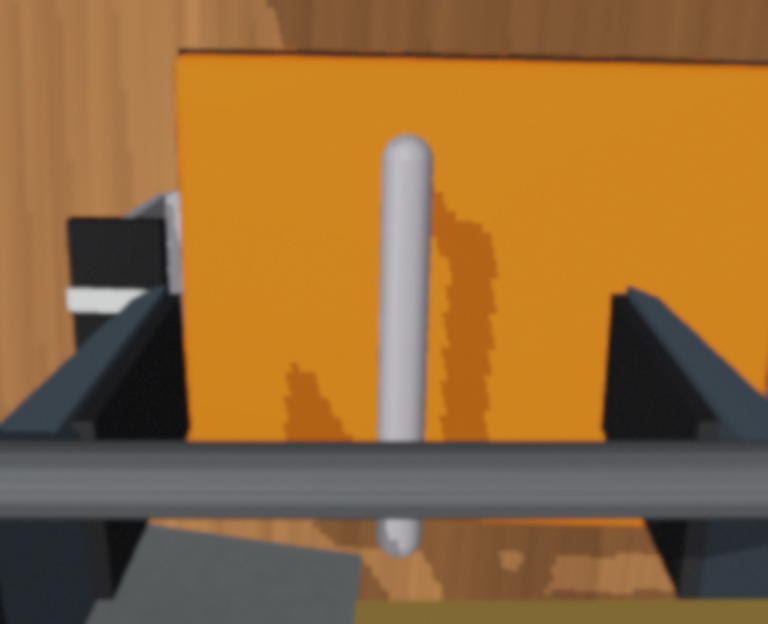

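Call:
{"fn": "drive_tool", "kwargs": {"moves": [{"claw":-1,"dx":-0.2,"dy":0,"dz":0.6,"yaw":0},{"claw":-1,"dx":0,"dy":0,"dz":0.5,"yaw":0},{"claw":1,"dx":0,"dy":0,"dz":0,"yaw":0},{"claw":1,"dx":0,"dy":0,"dz":0,"yaw":0},{"claw":1,"dx":0,"dy":0,"dz":0,"yaw":0}]}}

```text
time_s: 49.82
ee_pos: [601.7, -38.5, 54.1]
ee_rot: [-179.3, -2.7, 93.4]
force: [0.2, 0.8, -0.5]
gripper_width: 64.1
```

Call:
{"fn": "drive_tool", "kwargs": {"moves": [{"claw":1,"dx":0,"dy":0,"dz":0,"yaw":0},{"claw":1,"dx":0,"dy":0,"dz":0,"yaw":0},{"claw":1,"dx":0,"dy":0,"dz":0,"yaw":0},{"claw":1,"dx":0,"dy":0,"dz":0,"yaw":0},{"claw":1,"dx":0,"dy":0,"dz":0,"yaw":0}]}}

```text
time_s: 50.45
ee_pos: [602.1, -38.6, 54.7]
ee_rot: [-179.3, -2.7, 93.4]
force: [-0.1, -0.1, -0.9]
gripper_width: 14.0
```

Call:
{"fn": "drive_tool", "kwargs": {"moves": [{"claw":1,"dx":0,"dy":0,"dz":0,"yaw":0},{"claw":1,"dx":0,"dy":0,"dz":0,"yaw":0}]}}

```text
time_s: 50.7
ee_pos: [600.7, -38.6, 54.7]
ee_rot: [-179.2, -2.7, 93.4]
force: [-0.5, 0.1, -0.3]
gripper_width: 10.6
```

Call:
{"fn": "drive_tool", "kwargs": {"moves": [{"claw":1,"dx":0,"dy":0,"dz":-0.15,"yaw":0},{"claw":1,"dx":0,"dy":0,"dz":-0.15,"yaw":0}]}}

```text
time_s: 50.95
ee_pos: [602.2, -38.5, 58.0]
ee_rot: [-179.3, -2.7, 93.3]
force: [5.9, 0.5, -23.2]
gripper_width: 10.7
```

Call:
{"fn": "drive_tool", "kwargs": {"moves": [{"claw":1,"dx":0,"dy":0,"dz":-0.15,"yaw":0},{"claw":1,"dx":0,"dy":0,"dz":-0.15,"yaw":0},{"claw":1,"dx":0,"dy":0,"dz":-0.15,"yaw":0},{"claw":1,"dx":0,"dy":0,"dz":-0.15,"yaw":0}]}}

```text
time_s: 51.45
ee_pos: [601.8, -38.5, 58.0]
ee_rot: [-178.8, -2.8, 93.2]
force: [5.6, 0.8, -17.9]
gripper_width: 10.1
```

Run:
```python
from h import *
st(); w=snap('side','s27'); crop('s27',280,150,420,310,4.5,'c27'); snap('scene','sc27'); crop('sc27',230,200,450,380,3.5,'c28')
```

```text
t 51.45 p [601.8 -38.5  58. ] r [-178.8   -2.8   93.2] F [  5.6   0.8 -17.9] w 10.098786744268335 q [ -6.4  27.   94.    3.   60.7 -11.1]
```

View pics/c27.png

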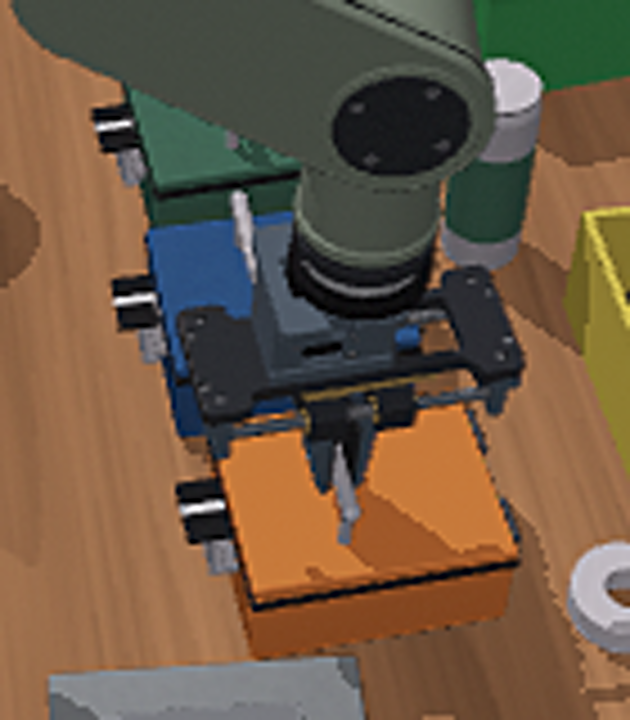

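View pics/c28.png

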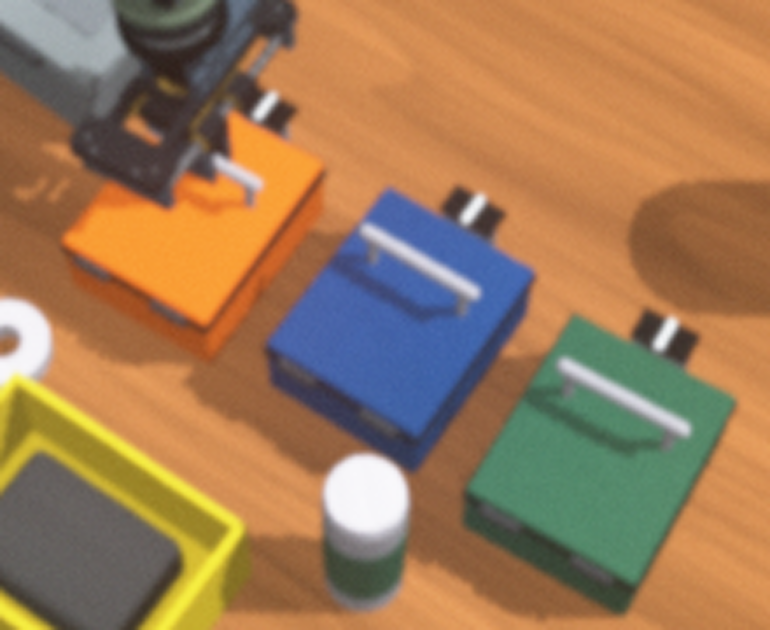

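Call:
{"fn": "drive_tool", "kwargs": {"moves": [{"claw":1,"dx":0,"dy":0,"dz":0.15,"yaw":0},{"claw":0.4,"dx":0,"dy":0,"dz":0,"yaw":0},{"claw":0,"dx":0,"dy":0,"dz":0,"yaw":0},{"claw":-0.5,"dx":0,"dy":0,"dz":0,"yaw":0},{"claw":-1,"dx":0,"dy":0,"dz":0,"yaw":0}]}}

```text
time_s: 52.18
ee_pos: [601.9, -38.6, 57.2]
ee_rot: [-178.9, -2.8, 93.3]
force: [0.8, -0.4, -0.4]
gripper_width: 47.7
```

Call:
{"fn": "drive_tool", "kwargs": {"moves": [{"claw":-1,"dx":0,"dy":0,"dz":-0.5,"yaw":0},{"claw":-1,"dx":0,"dy":0,"dz":-1,"yaw":0},{"claw":-1,"dx":0,"dy":0,"dz":-1,"yaw":0},{"claw":-1,"dx":0,"dy":0,"dz":-1,"yaw":0},{"claw":-1,"dx":0,"dy":0,"dz":-1,"yaw":0}]}}

```text
time_s: 52.8
ee_pos: [603.5, -43.0, 151.3]
ee_rot: [-178.9, -2.8, 93.4]
force: [-0.1, 0.9, 0.1]
gripper_width: 91.1
```

Call:
{"fn": "drive_tool", "kwargs": {"moves": [{"claw":-1,"dx":0,"dy":-1,"dz":-1,"yaw":0},{"claw":-1,"dx":0,"dy":-1,"dz":-1,"yaw":0},{"claw":-1,"dx":0,"dy":-1,"dz":-1,"yaw":0},{"claw":-1,"dx":0,"dy":-1,"dz":0,"yaw":0},{"claw":-1,"dx":0,"dy":-1,"dz":0,"yaw":0}]}}

```text
time_s: 53.42
ee_pos: [505.2, -52.4, 220.8]
ee_rot: [-179.4, -2.6, 93.4]
force: [0.4, -0.2, -0.2]
gripper_width: 91.2
```

Call:
{"fn": "drive_tool", "kwargs": {"moves": [{"claw":-1,"dx":0,"dy":-1,"dz":0,"yaw":0},{"claw":-1,"dx":0,"dy":-1,"dz":0,"yaw":0},{"claw":-1,"dx":0,"dy":-1,"dz":0,"yaw":0},{"claw":-1,"dx":0,"dy":0,"dz":0,"yaw":0},{"claw":-1,"dx":0,"dy":0,"dz":0,"yaw":0}]}}

```text
time_s: 54.05
ee_pos: [443.3, -56.3, 225.1]
ee_rot: [-179.8, -2.6, 93.4]
force: [-0.2, 0.4, 1.7]
gripper_width: 90.9
```

Run:
```python
from h import *
st(); snap('wrist','w29'); snap('side','s29'); snap('scene','sc29'); crop('s29',280,130,420,310,4,'c29')
```

```text
t 54.05 p [443.3 -56.3 225.1] r [-179.8   -2.6   93.4] F [-0.2  0.4  1.7] w 90.9474673241371 q [-10.7   5.3  99.5   2.5  76.1 -14.8]
```

View pics/s29.png

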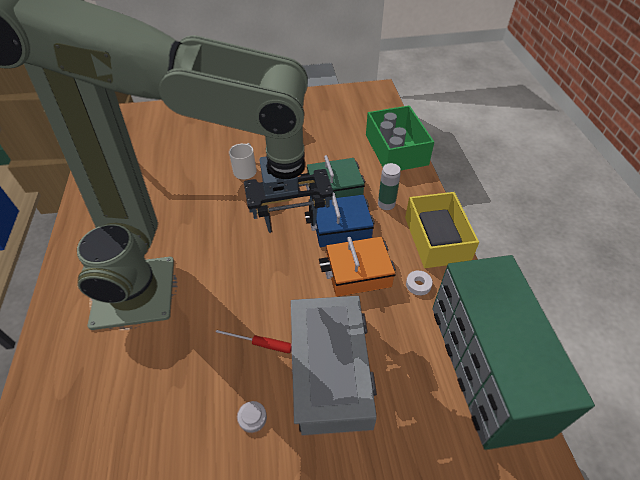

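View pics/c29.png

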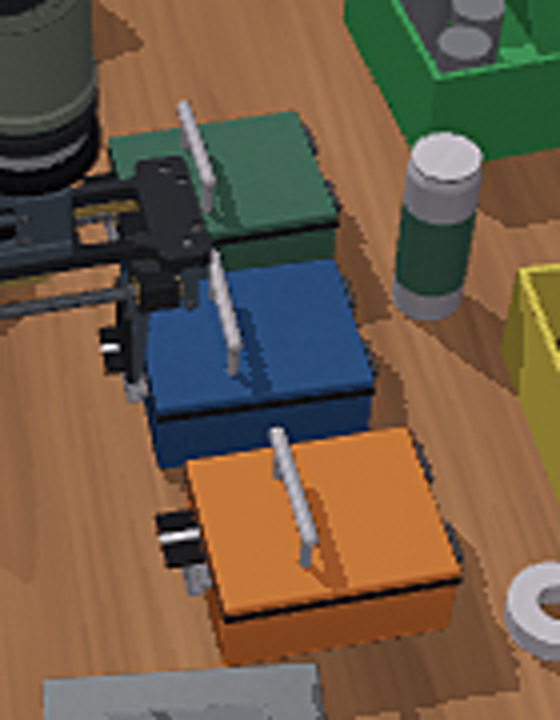

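View pics/w29.png

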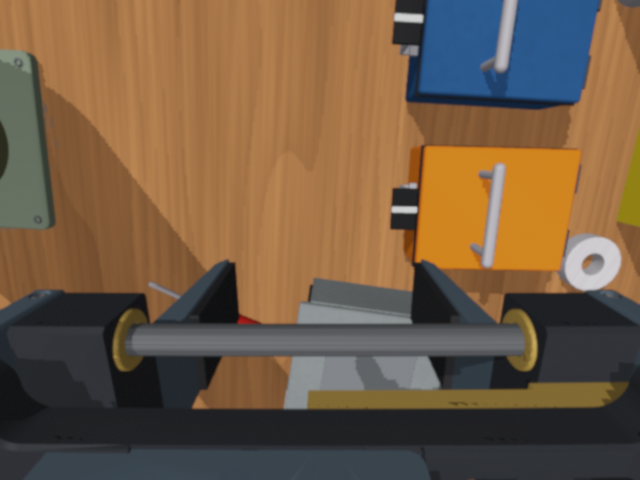

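View pics/sc29.png

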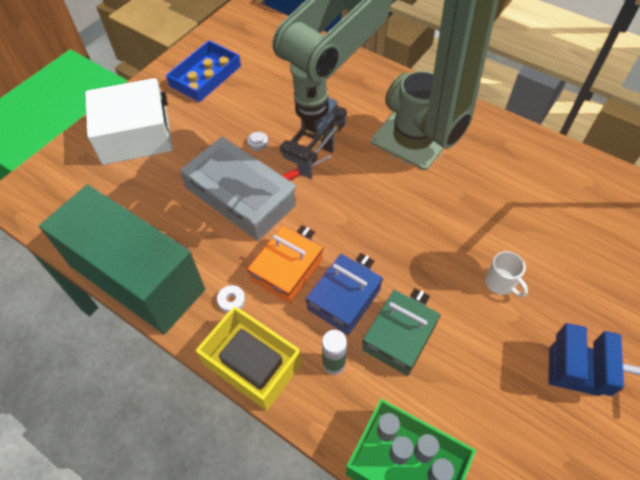

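Run:
```python
from h import *
s=load('s29');crop('s29',280,280,400,440,5,'c30')
for th in(0,.055):
    for y in(150,-150): print(th,y,((proj(s,[lidpt(th,y,172,10)])[0]-[280,280])*5).round(0),((proj(s,[lidpt(th,y,0,10)])[0]-[280,280])*5).round(0))
w=load('w25')
# pad corner predictions for orange: shut vs open
c=np.array([601.9,-38.35]);a=np.radians(3.0);X=np.array([np.cos(a),np.sin(a)]);Y=np.array([-X[1],X[0]])
pc=np.array([526.2,-40.3])
crop('w25',200,180,280,280,7,'c31')
```

```text
0 150 [49. 95.] [393.  73.]
0 -150 [ 67. 714.] [483. 683.]
0.055 150 [50. 84.] [395.  73.]
0.055 -150 [ 68. 706.] [484. 683.]
```

View pics/c30.png

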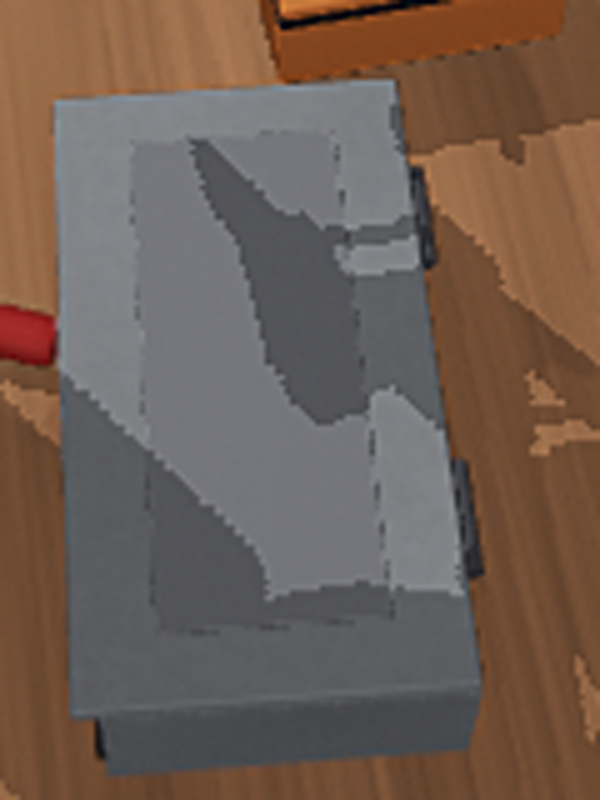

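View pics/c31.png

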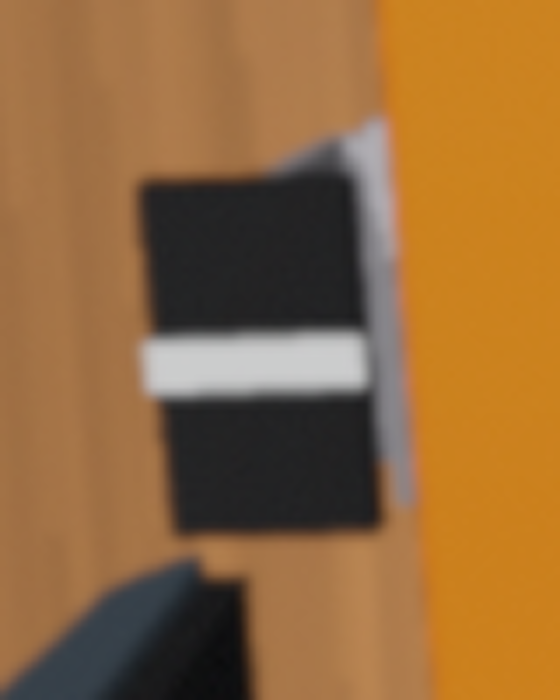

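```bash
python3 -c "
from h import *
print(job.job_done())"
```

```text
the job is handed in; nothing more can be done
None
```

I handed the job in at about 54 s with all four cases shut and, as far as I can tell, latched. `job_done` gives no verdict.

- **Packs:** Only two were on the bench, and both are on the floor of the big grey case. My first grasp missed. The real fingertips sit about 34 mm above the reported TCP; after I allowed for that, both grasps held.
- **Big lid:** I swung it over and pressed the middle of its front edge. The force rose to 6 N, dropped to zero, then hit a hard stop at 41 N. The side picture fits an angle of 0 rad, not 0.055.
- **Instrument cases:** I tugged green, blue and orange in that order. Each handle rose about 3 mm and then held firm at roughly 17–23 N, so all three were already latched and I pressed no catch. The pads stood at the same distance from their handles on all three cases, and the orange pad looked level, which agrees but is weak evidence.
- **Final state:** The gripper is open and clear of everything. The last pictures show the oil, mug, screwdriver, bearing and pulley where they were at the start, judged by eye.

No check failed or disagreed at the end.

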